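# Put the mixed-up lids back on their staining dishes

## Task

The lids of the three steel staining dishes have been mixed up, so none of them closes. Put the round, the square and the long lid each on its own dish, sunk fully home in the mouth; set the lid that has to wait flat in the empty tray, and put no lid on the bench. Do not push the dishes out of their places, and leave the purple stain bottle standing where it is.

Things in the scene. Friction and masses are not known exactly. Their poses are not given: they have to be found in the camera images.
- round_lid_mid (a point): round steel lid: cover 92 mm across, plug 72 at its top. Plug 10 mm deep, foot 8 mm narrower. Black bar grip along its y, 12 (x) x 48 x 14 mm, 16 mm clear above the 2.5 mm cover. Point: on its centre line, 21 mm above the plug's foot, 14.5 below the bar's centre, cover from 11 to 8.5 below it. 0.08 to 0.17 kg. Starts with its plug's foot on the rim of the long dish.
- square_lid_mid (a point): square steel lid: cover 92 x 92 mm, plug 74 x 74 at its top. Plug 10 mm deep, foot 8 mm narrower. Black bar grip along its y, 12 (x) x 48 x 14 mm, 16 mm clear above the 2.5 mm cover. Point: on its centre line, 21 mm above the plug's foot, 14.5 below the bar's centre, cover from 11 to 8.5 below it. 0.08 to 0.17 kg. Starts with its plug's foot on the rim of the round jar.
- long_lid_mid (a point): long steel lid: cover 56 (x) x 122 mm (y), plug 38 x 104 at its top. Plug 10 mm deep, foot 8 mm narrower. Black bar grip along its y, 12 (x) x 48 x 14 mm, 16 mm clear above the 2.5 mm cover. Point: on its centre line, 21 mm above the plug's foot, 14.5 below the bar's centre, cover from 11 to 8.5 below it. 0.08 to 0.17 kg. Starts with its plug's foot on the rim of the square dish.
- round_jar: round shouldered steel jar, loose, 1.2 kg: body 122 mm across, mouth 78, rim 90, rim 80 mm above its underside. Origin: centre of its underside, on the bench. With the round lid home that lid's point is on its centre line, 91 mm above this origin.
- square_dish: square steel dish, loose, 1.2 kg: mouth 80 x 80 mm, rim 92 x 92, rim 62 mm above its underside; sides along its x and y. Origin: centre of its underside, on the bench. With the square lid home (any quarter turn) that lid's point is on its centre line, 73 mm above this origin.
- long_dish: long steel dish, loose, 1.2 kg: mouth 44 (x) x 110 mm (y), rim 56 x 122, rim 55 mm above its underside. Origin: centre of its underside, on the bench. With the long lid home (long side along long side, either way round) that lid's point is on its centre line, 66 mm above this origin.
- tray: empty shallow metal tray for setting a lid aside: 118 (x) x 152 mm (y), 12 mm high; inside 112 x 146, floor 2.5 mm above the bench. Origin: centre of its underside. Any lid fits with its bar along the tray's y; its point is then 23.5 mm above the bench.
- stain_bottle: purple stain bottle with a white cap standing between the dishes, 47 mm across, 92 mm high; to be left where it is. Origin: centre of its underside.

How it is judged:
By the outcome, as a careful person would: the job done as asked, in the order asked, and still so for the second after the job is handed in, with the robot touching nothing.
It also fails if it takes over 106 s, if anything falls off the work surface, if the arm or the gripper's body presses on something with over 40 N, if the wrist force passes 120 N, or if a joint passes its speed limit or range.

## Robot

A 7-joint arm with a two-finger parallel gripper is mounted at the origin on a cart in front of the work surface, level with it; the furniture and walls round the work are solid. World frame = base frame: x ahead of the robot, y to its left, z up, the work surface at z = 0. Lengths are in m, angles in rad, forces in N, time in s.
With the tool pointing down it reaches from about 0.35 to 0.9 m from the base axis. Payload 8.1 kg.
Tool frame: the origin (TCP) lies at the very end of the fingers, on their centre line; the grasp point (between the pads) lies 19 mm behind it (arm.grasp_offset is the distance from the TCP to the grasp point, in m); z points along the fingers, y is the direction in which the jaws open and shut (so a half turn about z gives the same grasp; the last joint's range is limited). The gripper opens to 92 mm and grips with 3 to 60 N. Pads are 19 mm wide; open, the fingers measure 130 mm over their backs; the gripper's body (75 mm by 190 mm) begins 47 mm behind the grasp point.
Start: joints at [-1.288, 0.434, 0.025, 1.573, -0.012, 1.134, -0.075], TCP at [0.235, 0.579, 0.227] pointing down, gripper open.
Joint ranges: [-2.62, 2.62], [-0.44, 2.09], [-1.27, 1.32], [0.08, 2.57], [-1.32, 4.46], [0.12, 2], [-2.74, 2.74]. Speed limits (rad/s): [2.22, 2.22, 3.01, 3.01, 3.14, 3.14, 3.14].

## Interface

Orientations are given as a rotation vector (axis times angle).
In Python, from cell import arm, eyes, workorder gives the robot as it stands.
- The arm moves only by the shell command python3 -m inch 'ROWS' [FORCE]. ROWS is JSON, a list that holds one entry, the list of rows, each a list of 5 numbers: the closure, from 0 (fully open) to 1 (shut), then the shift along the tool's x, y, z in mm, then the turn about the tool's z in degrees. A call has 1 to 12 rows; each row shifts and turns the pose as measured when the row begins, along the tool's axes as they then stand; what a row does not reach is not made up. A row lasts 1/10 s, in which the tool goes at most 50 mm and 8.59 degrees, less where a joint would pass 70% of its speed; a pose out of reach is approached as far as the arm can. A call with a gripper value outside its range is refused whole. The fingers move at their own pace and stop on an object; FORCE is the grip in N (left out, the last holds). Time passes only in rows, so rows that do not move let the fingers close. It gives the time, the measured TCP pose, the force and the opening at its end, in the units of the state.
- arm.observe(): the state, without advancing time (a new reading comes with each control period).
- eyes.get_image(name): name is "scene" or "side" or "wrist"; returns a dict with "frame" (420x560x3 uint8, blue, green, red), "intrinsics" (3x3 intrinsics, pixels), "rvec" (rotation vector, rad) and "tvec" (3), from world to camera coordinates, as OpenCV has them; the wrist camera has in their place "T_tool_cam" (4x4, takes a point from camera to tool coordinates, whose origin is the TCP and whose axes are the flange's). Camera axes: x right, y down, z forward; pixel columns grow to the right and rows downward; lengths in m; the calibration is good to about 2 mm. A picture is of the moment at which its call begins: read the wrist's pose just before it. There is no depth.
- workorder.sign_off(): hands the job in, once; it reports no verdict.
The state is a dict: "clock": time; "joints": joint angles; "dq": joint speeds; "joint_efforts": joint torques, N m; "position": TCP position; "ee_rot": TCP orientation; "force": force on the tool from outside, world axes, zero at the start; "ft_torque": the same for the moment, N m; "width": opening from 0.0 (shut) to 1.0 (fully open).
Only numpy, scipy, OpenCV 4.12 (cv2) and the standard library are available. Lean on these libraries where they do the work, as an engineer would, in place of code of your own. Each camera call takes 0.05 s, during which the arm holds its last target.

## Working session

There is one attempt and no reset: what is moved stays moved. The work goes in short steps, Python scripts to look and compute and a shell command to move; the robot and the scene stay as the last step left them, time stands still between calls to the robot, and variables do not carry over. Pictures are saved under pics/ and viewed, and the job is handed in when it is done.

```bash
ls -la; mkdir -p pics
python3 - <<'E'
from cell import arm, eyes, workorder
import cv2
print(arm.observe())
for n in ["scene","side","wrist"]:
    im=eyes.get_image(n); cv2.imwrite(f"pics/{n}0.png",im["frame"])
    print(n,im["intrinsics"],im.get("rvec"),im.get("tvec"),im.get("T_tool_cam"))
E
```

```text
total 12
drwxr-xr-x  3 agent agent 4096 Dec  6 11:06 .
drwxr-xr-x 23 root  root  4096 Dec  6 11:06 ..
drwxr-xr-x  2 agent agent 4096 Dec  6 11:06 pics
{'clock': 0.0, 'joints': array([-1.28761583,  0.4351886 ,  0.02494498,  1.57413827, -0.01160271,
        1.13398864, -0.07509309]), 'dq': array([-0.00024799,  0.00037565,  0.00045618, -0.00124629, -0.00135478,
        0.00072962, -0.00014831]), 'joint_efforts': array([-6.43195872e-04, -6.67853451e+01,  9.84845795e-01, -3.14476132e+01,
       -6.04025018e-02,  4.26907022e-02,  1.47190449e-04]), 'position': array([0.23501529, 0.57855745, 0.22595008]), 'ee_rot': array([-6.02258220e-01, -3.08314450e+00,  2.46323071e-03]), 'force': array([0.08365839, 0.40636556, 0.77674878]), 'ft_torque': array([ 0.01456582,  0.01769941, -0.01537363]), 'width': 0.9998657219397216}
scene [[435.45809524   0.         284.1263928 ]
 [  0.         435.45809524 212.10367248]
 [  0.           0.           1.        ]] [ 7.09123556e-04 -2.86872753e+00  1.23205493e+00] [0.54922064 0.19287521 0.78415802] None
side [[441.95893231   0.         274.64163188]
 [  0.         441.95893231 203.74116587]
 [  0.           0.           1.        ]] [-0.03886501  2.68667143 -1.62238556] [0.54552591 0.16785148 0.76047468] None
wrist [[292.92426237   0.         279.29960026]
 [  0.         292.92426237 207.14259423]
 [  0.           0.           1.        ]] None None [[ 1.13929847e-04 -9.54980959e-01 -2.96667079e-01  7.91800359e-02]
 [ 9.99999972e-01  1.70341205e-04 -1.64301219e-04 -2.93286487e-04]
 [ 2.07439163e-04 -2.96667052e-01  9.54980951e-01 -1.58316278e-01]
 [ 0.00000000e+00  0.00000000e+00  0.00000000e+00  1.00000000e+00]]
```

View pics/scene0.png

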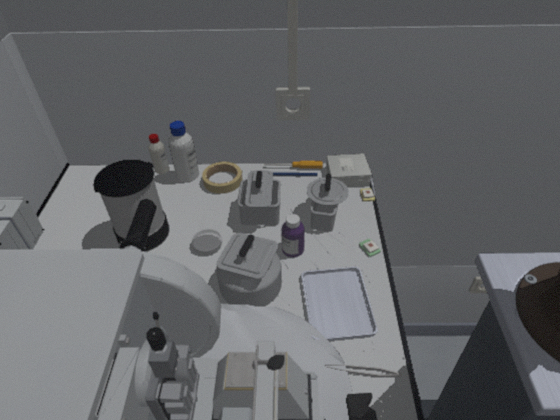

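View pics/side0.png

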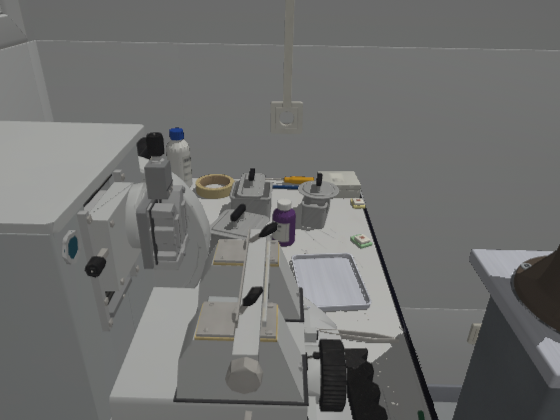

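View pics/wrist0.png

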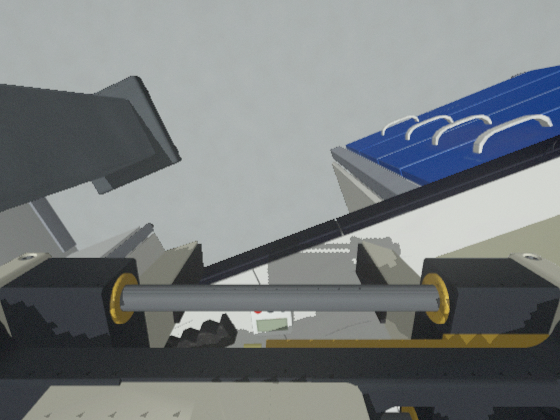

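```bash
cat > h.py <<'E'
import numpy as np, cv2
from scipy.spatial.transform import Rotation as R
from cell import arm, eyes, workorder
def cam(n):
    s=arm.observe(); im=eyes.get_image(n); K=im["intrinsics"]
    if n=="wrist":
        T=np.eye(4); T[:3,:3]=R.from_rotvec(s["ee_rot"]).as_matrix(); T[:3,3]=s["position"]
        Tw=T@im["T_tool_cam"]
        W=np.linalg.inv(Tw); Rm=W[:3,:3]; t=W[:3,3]
    else:
        Rm=R.from_rotvec(np.ravel(im["rvec"])).as_matrix(); t=np.ravel(im["tvec"])
    return dict(f=im["frame"],K=K,R=Rm,t=t)
def proj(c,P):
    P=np.atleast_2d(P).astype(float); q=(P@c["R"].T+c["t"])@c["K"].T
    return q[:,:2]/q[:,2:]
def ray(c,uv):
    uv=np.atleast_2d(uv).astype(float)
    d=np.c_[uv,np.ones(len(uv))]@np.linalg.inv(c["K"]).T@c["R"]
    return -c["R"].T@c["t"], d/np.linalg.norm(d,axis=1)[:,None]
def onz(c,uv,z):
    o,d=ray(c,uv); return o+d*((z-o[2])/d[:,2])[:,None]
def save(name,img,crop=None,k=1):
    if crop: x0,y0,x1,y1=crop; img=img[y0:y1,x0:x1]
    cv2.imwrite(f"pics/{name}.png",cv2.resize(img,None,fx=k,fy=k,interpolation=cv2.INTER_CUBIC))
def st():
    s=arm.observe(); M=R.from_rotvec(s["ee_rot"]).as_matrix()
    print("t",round(s["clock"],2),"p",s["position"].round(4),"yaw(toolx)",np.degrees(np.arctan2(M[1,0],M[0,0])).round(2),"tilt",np.degrees(np.arccos(-M[2,2])).round(2),"F",s["force"].round(1),"w",round(s["width"],3),"j7",s["joints"].round(2))
    return s,M
def go(x,y,z,yaw):
    """print mm shift in tool axes and turn about tool z (deg) to reach; yaw = direction of tool x, deg"""
    s,M=st(); d=M.T@(np.array([x,y,z])-s["position"])*1000
    c=np.degrees(np.arctan2(M[1,0],M[0,0])); turn=-((yaw-c+90)%180-90)
    print("shift tool",d.round(1),"turn",round(turn,1))
E
python3 - <<'E'
from h import *
st()
for n in ("scene","side"):
    c=cam(n); print(n,"pos",-c["R"].T@c["t"]); f=c["f"].copy()
    if n=="scene": np.savez("scene0.npz",**c)
    for x in np.arange(.1,1.3,.1):
        for y in np.arange(-.6,1.,.1):
            u=proj(c,[x,y,0])[0]
            if 0<u[0]<560 and 0<u[1]<420:
                cv2.circle(f,tuple(int(v) for v in u),1,(0,0,255),-1)
                if n=="scene": cv2.putText(f,f"{x:.1f},{y:.1f}",tuple(int(v) for v in u),0,.25,(0,200,255),1)
    save(n+"grid",f,None,1.4)
    save(n+"crop",c["f"],(180,140,400,360),3.5 if 0 else 2.7)
E
```

```text
t 0.15 p [0.2351 0.5787 0.2261] yaw(toolx) 157.89 tilt 0.07 F [-0.   0.2  1.1] w 1.003 j7 [-1.29  0.44  0.03  1.57 -0.01  1.13 -0.08]
scene pos [0.53353505 0.44025132 0.68939617]
side pos [0.54126569 0.60560544 0.49433581]
```

View pics/scenegrid.png

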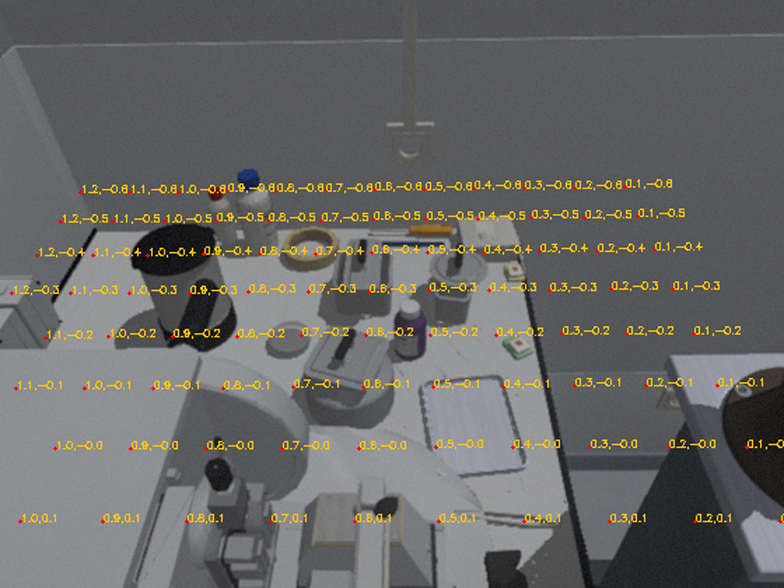

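View pics/scenecrop.png

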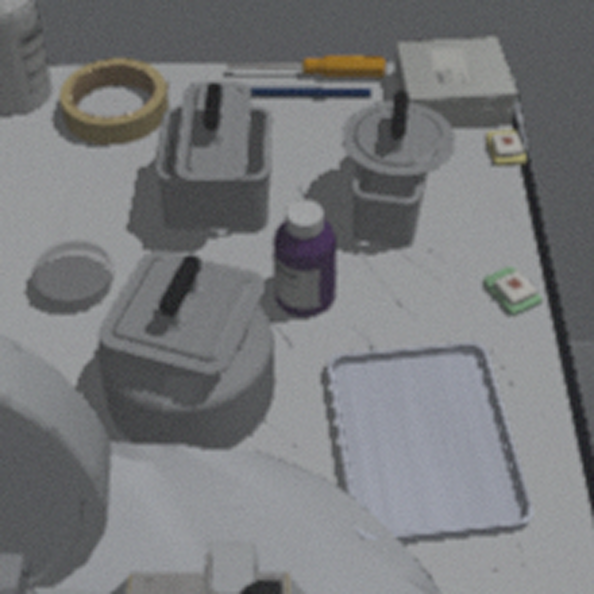

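View pics/sidecrop.png

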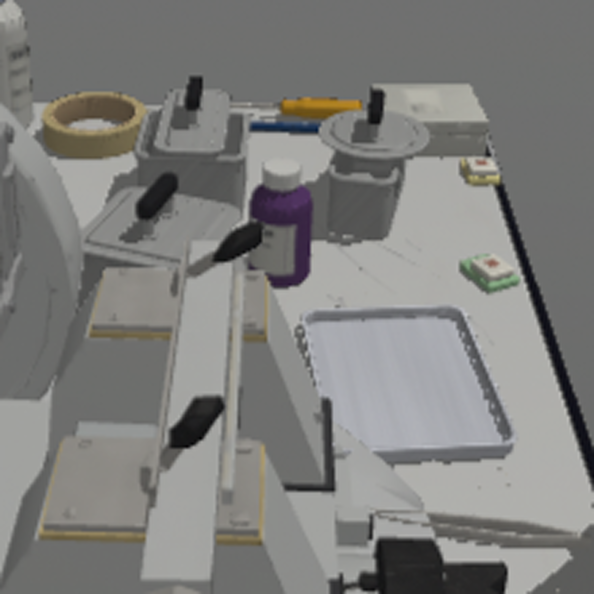

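Run:
```python
from h import *
a=cam("scene");b=cam("side")
save("sc_low",a["f"],(0,230,400,420),2)
def tri(u,v):
    o1,d1=ray(a,u);o2,d2=ray(b,v);d1=d1[0];d2=d2[0]
    s=np.linalg.lstsq(np.c_[d1,-d2],o2-o1,rcond=None)[0]
    p=o1+s[0]*d1;q=o2+s[1]*d2
    return ((p+q)/2).round(3),np.linalg.norm(p-q).round(4)
for u,v in [((157,335),(155,143)),((277,362),(268,230)),((277,362),(253,296)),((150,257),(165,180)),((266,347),(250,240)),((135,258),(140,130)),((292,218),(285,204)),((360,400),(330,370)),((360,400),(362,375))]: print(u,v,tri(u,v))
```

```text
(157, 335) (155, 143) (array([0.649, 0.245, 0.361]), np.float64(0.001))
(277, 362) (268, 230) (array([0.551, 0.216, 0.259]), np.float64(0.0017))
(277, 362) (253, 296) (array([0.565, 0.138, 0.108]), np.float64(0.0173))
(150, 257) (165, 180) (array([0.712, 0.057, 0.242]), np.float64(0.0272))
(266, 347) (250, 240) (array([0.57 , 0.178, 0.222]), np.float64(0.0084))
(135, 258) (140, 130) (array([0.699, 0.139, 0.337]), np.float64(0.0042))
(292, 218) (285, 204) (array([ 0.532, -0.187,  0.077]), np.float64(0.0041))
(360, 400) (330, 370) (array([ 0.442,  0.133, -0.032]), np.float64(0.0357))
(360, 400) (362, 375) (array([ 0.415,  0.124, -0.052]), np.float64(0.0124))
```

View pics/sc_low.png

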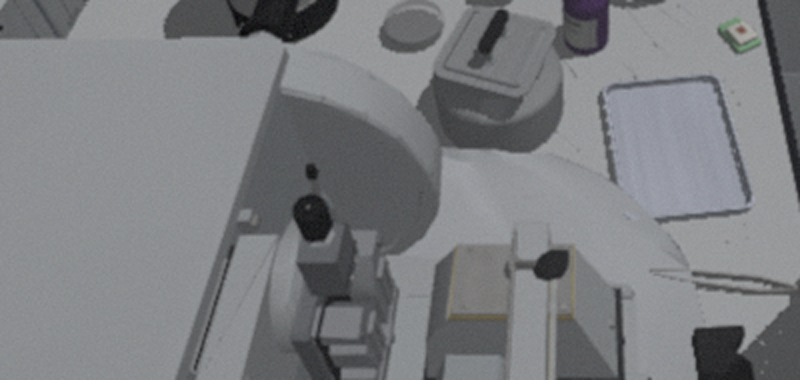

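```bash
python3 -m inch '[[[0,0,0,-48,0],[0,0,0,-48,0],[0,0,0,-48,0],[0,0,0,-48,0],[0,0,0,-20,0],[0,0,0,0,0]]]' 20; python3 -c "
from h import *
go(.40,.25,.43,158)"
```

```text
clock: 0.95
position: [0.2347, 0.5775, 0.4448]
ee_rot: [-0.602, -3.083, 0.008]
force: [0.5, 0.5, -0.6]
width: 1.001
t 0.95 p [0.2347 0.5775 0.4448] yaw(toolx) 157.9 tilt 0.29 F [ 0.5  0.5 -0.6] w 1.001 j7 [-1.3   0.36  0.05  1.17 -0.02  1.62 -0.07]
shift tool [-276.4 -241.2   16.2] turn -0.1
```

```bash
python3 -m inch '[[[0,-34,-30,0,0],[0,-34,-30,0,0],[0,-34,-30,0,0],[0,-34,-30,0,0],[0,-34,-30,0,0],[0,-34,-30,0,0],[0,-34,-30,0,0],[0,-34,-30,0,0],[0,0,0,0,0]]]'; python3 -c "
from h import *
go(.40,-.1,.43,90)"
```

```text
clock: 1.85
position: [0.3994, 0.239, 0.4348]
ee_rot: [-0.597, -3.078, 0.025]
force: [0.3, 0.3, 0.1]
width: 0.998
t 1.85 p [0.3994 0.239  0.4348] yaw(toolx) 158.03 tilt 0.99 F [0.3 0.3 0.1] w 0.998 j7 [-0.88  0.06  0.24  1.57 -0.01  1.53  0.55]
shift tool [-127.4 -314.     9.7] turn 68.0
```

```bash
python3 -m inch '[[[0.4,-18,-45,0,0],[0.4,-18,-45,0,0],[0.4,-18,-45,0,0],[0.4,-18,-45,0,0],[0.4,-18,-45,0,0],[0.4,-18,-45,0,0],[0.4,-18,-45,0,0],[0.4,0,0,0,0]]]'; python3 -m inch '[[[0.4,0,0,0,8.5],[0.4,0,0,0,8.5],[0.4,0,0,0,8.5],[0.4,0,0,0,8.5],[0.4,0,0,0,8.5],[0.4,0,0,0,8.5],[0.4,0,0,0,8.5],[0.4,0,0,0,8.5],[0.4,0,0,0,0]]]'
python3 - <<'E'
from h import *
st(); c=cam("wrist"); save("w1",c["f"],None,1.4)
E
```

```text
clock: 2.65
position: [0.3939, -0.1066, 0.4314]
ee_rot: [-0.593, -3.07, 0.033]
force: [0.5, 1.0, 0.4]
width: 0.599
clock: 3.55
position: [0.3912, -0.1024, 0.4226]
ee_rot: [-2.225, -2.205, 0.052]
force: [-0.1, 0.2, -0.2]
width: 0.601
t 3.55 p [ 0.3912 -0.1024  0.4226] yaw(toolx) 89.49 tilt 1.96 F [-0.1  0.2 -0.2] w 0.601 j7 [-0.47 -0.08  0.54  1.72  0.06  1.52  0.05]
```

View pics/w1.png

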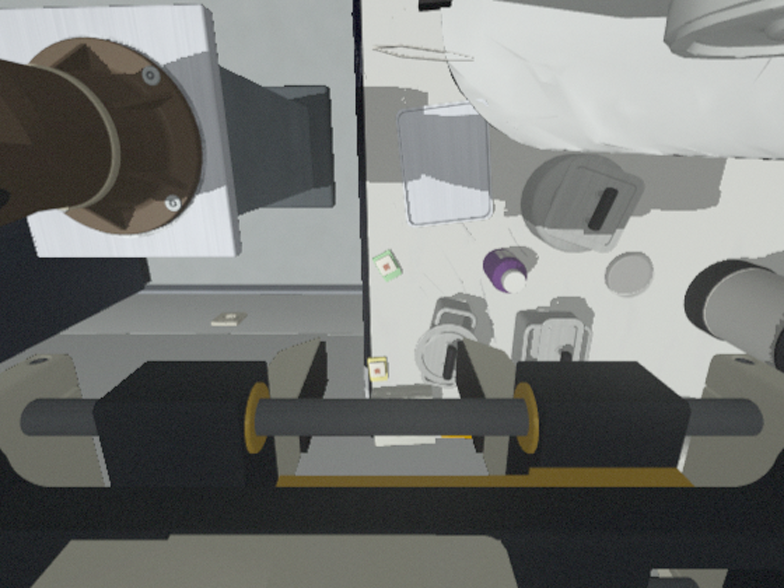

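Run:
```python
from h import *
s,M=st(); print(M[:,2].round(4))
a=cam("scene"); c=cam("wrist"); np.savez("w1.npz",**c)
for u in [(260,305),(285,308),(300,315),(320,333),(345,365)]: print("scene",u,onz(a,u,0).round(3))
for u in [(450,55),(480,110),(520,140),(560,152),(640,155)]: print("wr",u,onz(c,np.array(u)/1.4,0).round(3))
save("w1z",c["f"],(260,60,480,270),3.4 if 0 else 2.8)
save("sc1",a["f"],(180,140,480,400),2.3)
```

```text
t 3.6 p [ 0.3911 -0.1024  0.4226] yaw(toolx) 89.79 tilt 1.97 F [ 0.2 -0.5 -0.5] w 0.6 j7 [-0.47 -0.08  0.54  1.72  0.06  1.52  0.06]
[-0.0296 -0.0174 -0.9994]
scene (260, 305) [[ 0.595 -0.033  0.   ]]
scene (285, 308) [[ 0.548 -0.026  0.   ]]
scene (300, 315) [[ 0.52  -0.011  0.   ]]
scene (320, 333) [[0.485 0.027 0.   ]]
scene (345, 365) [[0.447 0.087 0.   ]]
wr (450, 55) [[0.454 0.098 0.   ]]
wr (480, 110) [[0.495 0.034 0.   ]]
wr (520, 140) [[ 0.55  -0.002  0.   ]]
wr (560, 152) [[ 0.604 -0.017  0.   ]]
wr (640, 155) [[ 0.709 -0.022  0.   ]]
```

View pics/w1z.png

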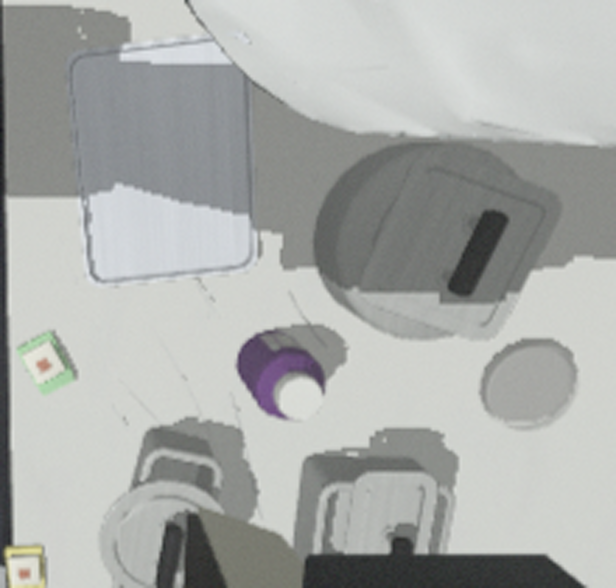

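View pics/sc1.png

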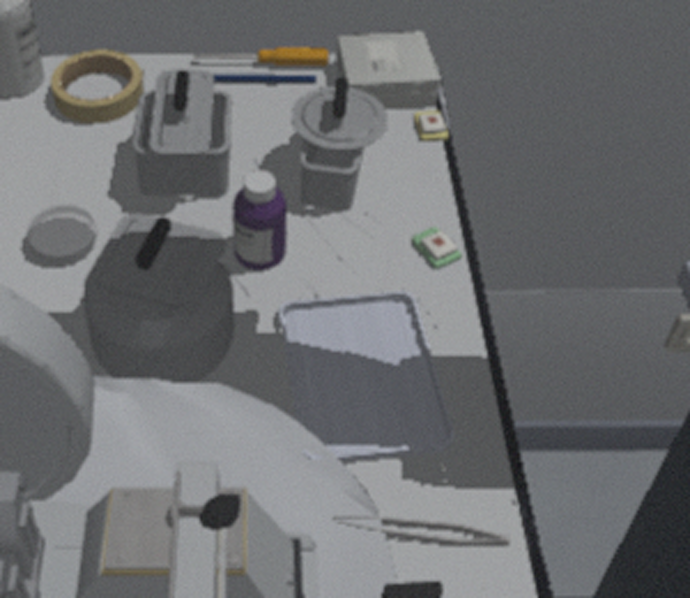

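Run:
```python
from h import *
c=dict(np.load("w1.npz")); 
def z(u): return np.array(u)/2.8+[260,60]
t=onz(c,z([(70,55),(245,35),(255,265),(95,283)]),.012); print("tray",t.round(4).tolist(),t.mean(0).round(4))
hsv=cv2.cvtColor(c["f"],cv2.COLOR_BGR2HSV); g=c["f"].max(2)
m=((g<62)).astype(np.uint8)
n,l,stt,ce=cv2.connectedComponentsWithStats(m)
for i in range(1,n):
    if 60<stt[i,4]<2000: 
        pts=np.argwhere(l==i)[:,::-1].astype(np.float32); r=cv2.minAreaRect(pts); print(i,stt[i],ce[i].round(1),r)
b=onz(c,z([(495,212),(462,293)]),.1225); print("sq bar",b.round(4),b.mean(0),np.degrees(np.arctan2(*(b[0]-b[1])[[1,0]])))
k=onz(c,z([(558,210),(482,338),(360,283)]),.0925); print("sq cover corners",k.round(4),(k[1:]).round(4))
print("cap",onz(c,z((298,396)),.092))
```

```text
tray [[0.3905, 0.0319, 0.012], [0.5005, 0.0429, 0.012], [0.5174, -0.1009, 0.012], [0.4083, -0.1135, 0.012]] [ 0.4542 -0.0349  0.012 ]
1 [252   0  10 172 798] [257.1  76.6] ((257.1485290527344, 85.49598693847656), (171.15371704101562, 6.213947296142578), 88.45184326171875)
2 [300   0  24   8 145] [310.3   2.8] ((311.5, 3.5), (7.0, 23.0), 90.0)
13 [114  48  31 105 303] [135.7 101. ] ((131.46311950683594, 98.78755187988281), (104.68528747558594, 24.048547744750977), 83.96232604980469)
26 [221  63  18  77 280] [232.4  89.8] ((229.39593505859375, 101.31448364257812), (76.10424041748047, 14.745197296142578), 87.27368927001953)
92 [420 136  21  29 259] [429.9 149.8] ((429.90008544921875, 149.7000274658203), (8.497057914733887, 31.752164840698242), 26.56505012512207)
108 [490 188  52  51 592] [506.7 205.2] ((510.2274475097656, 206.0416259765625), (30.355445861816406, 60.45679473876953), 38.81138229370117)
119 [552 235   8  31 181] [556.1 251.6] ((555.5, 250.0), (30.0, 7.0), 90.0)
123 [208 244  26  44 499] [224.8 269.6] ((226.52098083496094, 268.84002685546875), (18.235036849975586, 48.3011360168457), 27.12130355834961)
124 [326 244  20  42 466] [333.1 268.8] ((331.1999816894531, 265.60003662109375), (43.63943099975586, 15.811387062072754), 71.56504821777344)
188 [214 310   8  13  78] [217.  315.7] ((217.5, 316.0), (12.0, 7.0), 90.0)
193 [337 310   9  13  80] [341.4 315.8] ((341.0, 316.0), (12.0, 8.0), 90.0)
sq bar [[ 0.6195 -0.0567  0.1225]
 [ 0.6087 -0.1003  0.1225]] [ 0.61405855 -0.07848446  0.1225    ] 76.07855213622072
sq cover corners [[ 0.6691 -0.058   0.0925]
 [ 0.6384 -0.1326  0.0925]
 [ 0.5625 -0.0998  0.0925]] [[ 0.6384 -0.1326  0.0925]
 [ 0.5625 -0.0998  0.0925]]
cap [[ 0.53274976 -0.16973347  0.092     ]]
```

```bash
python3 -m inch '[[[0.5,-5,45,18,0],[0.5,-5,45,18,0],[0.5,-5,45,18,0],[0.5,-5,45,20,0],[0.5,-5,40,20,0],[0.5,0,0,20,0],[0.5,0,0,20,0],[0.5,0,0,0,0]]]'
python3 - <<'E'
from h import *
s,M=st(); print(M[:,2].round(4))
c=cam("wrist"); np.savez("w2.npz",**c); save("w2",c["f"],None,1.4)
E
```

```text
clock: 4.5
position: [0.6176, -0.1264, 0.2765]
ee_rot: [-2.178, -2.252, 0.046]
force: [-1.5, 0.6, 0.5]
width: 0.502
t 4.5 p [ 0.6176 -0.1264  0.2765] yaw(toolx) 91.93 tilt 1.73 F [-1.5  0.6  0.5] w 0.502 j7 [-0.29  0.46  0.61  1.5  -0.25  1.28  0.38]
[-0.0259 -0.0156 -0.9995]
```

View pics/w2.png

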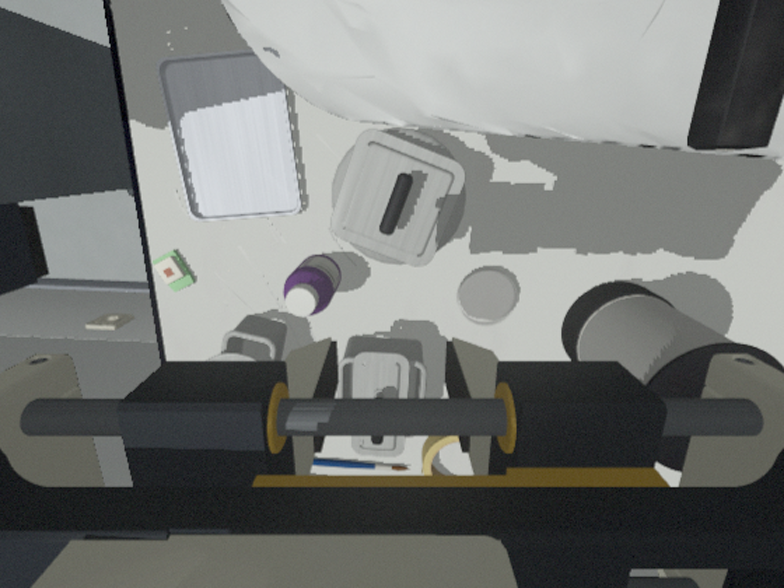

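```bash
cat >> h.py <<'E'
def bar(c,box,ztop,thr=50,show=None):
    """dark bar in pixel box -> rays onto its top plane; minAreaRect in world mm"""
    x0,y0,x1,y1=box; m=(c["f"][y0:y1,x0:x1].max(2)<thr).astype(np.uint8)
    n,l,s,_=cv2.connectedComponentsWithStats(m); i=1+np.argmax(s[1:,4])
    p=np.argwhere(l==i)[:,::-1]+[x0,y0]
    w=onz(c,p,ztop)[:,:2]*1000
    (cx,cy),(a,b),ang=cv2.minAreaRect(w.astype(np.float32))
    long=ang if a>b else ang+90
    print("bar c",round(cx,1),round(cy,1),"size",round(a,1),round(b,1),"long dir",round(long%180,1),"mean",w.mean(0).round(1),"n",len(p))
E
python3 - <<'E'
from h import *
c=dict(np.load("w2.npz"))
for t in (40,50,60): bar(c,(260,115,310,180),.119,t)
save("w2z",c["f"],(100,20,350,220),3.2)
E
```

```text
Traceback (most recent call last):
  File "h.py", line 37, in bar
    n,l,s,_=cv2.connectedComponentsWithStats(m); i=1+np.argmax(s[1:,4])
                                                     ~~~~~~~~~^^^^^^^^^
ValueError: attempt to get argmax of an empty sequence
```

Run:
```python
from h import *
c=dict(np.load("w2.npz"))
print(c["f"].max(2)[115:180:5,265:305:4])
for t in (70,80,90): bar(c,(260,115,310,180),.119,t)
save("w2z",c["f"],(100,20,350,220),3.2 if 0 else 3)
```

```text
[[177 179 182 175 178 178 181 175 160 126]
 [177 184 181 179 177 182 176 174 180 176]
 [180 181 176 177 177  58  51  75 114 114]
 [182 182 179 178 174  69  62  57 114 116]
 [180 178 178 175  58  70  60 102 116 173]
 [179 176 177 182  67  67  54 110 114 172]
 [175 179 176  72  77  57  99 111 127 171]
 [176 175 179  66  70  55 112 110 169 177]
 [181 175 103  80  59  85 110 158 170 174]
 [177 177  67  67  57 111 111 170 174 172]
 [174 179  63  63 125 172 176 171 174 168]
 [170 178 176 175 173 175 168 173 172 172]
 [176 174 175 171 170 175 173 174 172 171]]
bar c 616.3 -78.9 size 46.3 11.2 long dir 71.5 mean [617.4 -77. ] n 340
bar c 616.4 -78.7 size 46.6 11.6 long dir 70.9 mean [616.5 -78.2] n 471
bar c 616.4 -78.9 size 47.0 12.0 long dir 71.6 mean [616.5 -78.2] n 489
```

View pics/w2z.png

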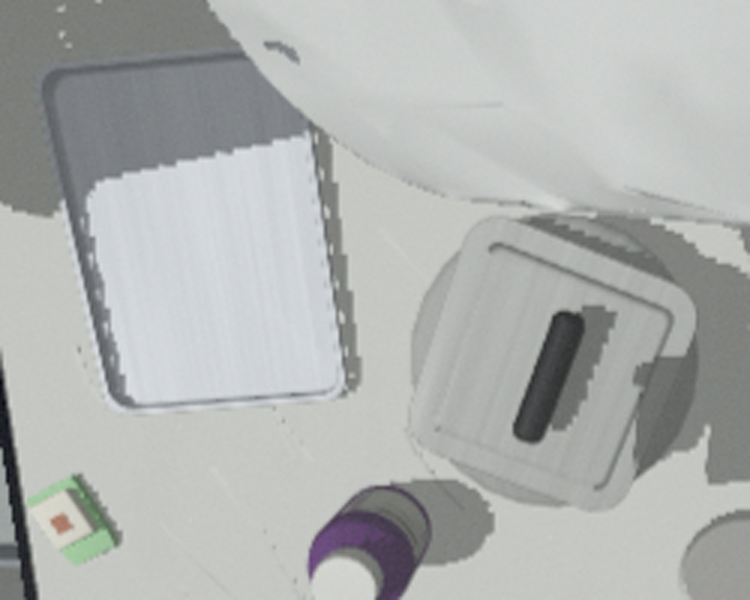

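```bash
python3 - <<'E'
from h import *
c=dict(np.load("w2.npz"));w=dict(np.load("w1.npz"));a=dict(np.load("scene0.npz"))
z=lambda u:np.array(u)/3+[100,20]
for u in [(210,10),(260,75),(310,125),(380,175),(450,198),(560,205),(690,210)]:
    print("w2",onz(c,z(u),0).round(3), onz(c,z(u),.05).round(3),onz(c,z(u),.1).round(3))
for u in [(480,110),(520,140),(560,152),(640,155),(780,155)]: 
    u=np.array(u)/1.4; print("w1",onz(w,u,0).round(3), onz(w,u,.05).round(3),onz(w,u,.1).round(3))
for u in [(235,307),(260,305),(285,308),(300,315),(320,333)]: print("sc",onz(a,u,0).round(3), onz(a,u,.05).round(3),onz(a,u,.1).round(3))
for n,k in (("w2",c),("w1",w),("sc",a)): print(n,"cam pt",proj(k,[[.642,0,.25],[.642,0,.2],[.642,0.02,.1]]).round(0).tolist())
E
python3 -c "
import cv2;im=cv2.imread('pics/scene0.png');print(im.shape)
cv2.imwrite('pics/s0b.png',cv2.resize(im[240:420,100:360],None,fx=3,fy=3,interpolation=2))"
```

```text
w2 [[0.462 0.059 0.   ]] [[0.481 0.048 0.05 ]] [[0.499 0.036 0.1  ]]
w2 [[0.483 0.035 0.   ]] [[0.499 0.026 0.05 ]] [[0.514 0.017 0.1  ]]
w2 [[0.504 0.015 0.   ]] [[0.517 0.009 0.05 ]] [[0.531 0.002 0.1  ]]
w2 [[ 0.535 -0.004  0.   ]] [[ 0.545 -0.009  0.05 ]] [[ 0.555 -0.013  0.1  ]]
w2 [[ 0.567 -0.013  0.   ]] [[ 0.573 -0.017  0.05 ]] [[ 0.579 -0.02   0.1  ]]
w2 [[ 0.618 -0.014  0.   ]] [[ 0.618 -0.018  0.05 ]] [[ 0.618 -0.021  0.1  ]]
w2 [[ 0.677 -0.015  0.   ]] [[ 0.671 -0.018  0.05 ]] [[ 0.664 -0.021  0.1  ]]
w1 [[0.495 0.034 0.   ]] [[0.487 0.03  0.05 ]] [[0.478 0.025 0.1  ]]
w1 [[ 0.55  -0.002  0.   ]] [[ 0.537 -0.004  0.05 ]] [[ 0.523 -0.005  0.1  ]]
w1 [[ 0.604 -0.017  0.   ]] [[ 0.586 -0.018  0.05 ]] [[ 0.568 -0.018  0.1  ]]
w1 [[ 0.709 -0.022  0.   ]] [[ 0.682 -0.021  0.05 ]] [[ 0.655 -0.021  0.1  ]]
w1 [[ 0.889 -0.022  0.   ]] [[ 0.846 -0.022  0.05 ]] [[ 0.804 -0.022  0.1  ]]
sc [[ 0.642 -0.028  0.   ]] [[0.634 0.005 0.05 ]] [[0.626 0.039 0.1  ]]
sc [[ 0.595 -0.033  0.   ]] [[0.591 0.002 0.05 ]] [[0.586 0.036 0.1  ]]
sc [[ 0.548 -0.026  0.   ]] [[0.547 0.008 0.05 ]] [[0.546 0.042 0.1  ]]
sc [[ 0.52  -0.011  0.   ]] [[0.521 0.022 0.05 ]] [[0.522 0.055 0.1  ]]
sc [[0.485 0.027 0.   ]] [[0.489 0.057 0.05 ]] [[0.492 0.087 0.1  ]]
w2 cam pt [[331.0, 28.0], [321.0, 47.0], [312.0, 45.0]]
w1 cam pt [[528.0, 89.0], [496.0, 92.0], [453.0, 82.0]]
sc cam pt [[216.0, 223.0], [220.0, 247.0], [226.0, 297.0]]
(420, 560, 3)
```

View pics/s0b.png

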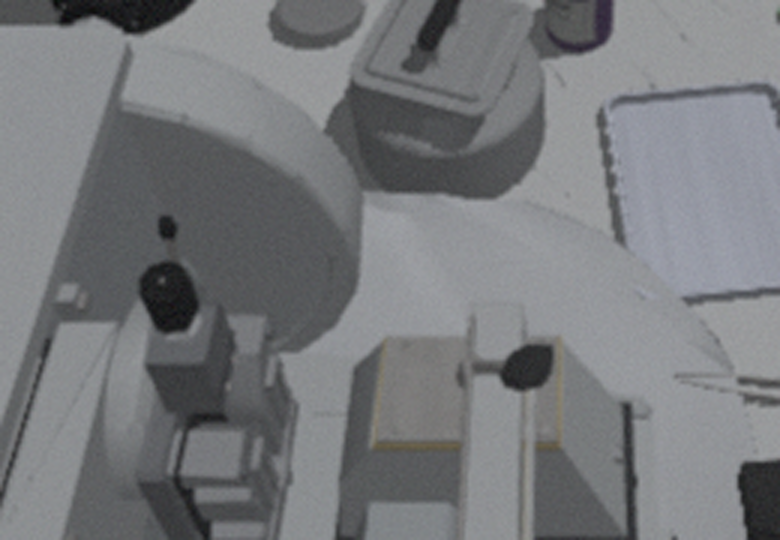

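```bash
python3 -m inch '[[[0.5,24,0,0,7],[0.5,24,0,0,7],[0.5,0,0,30,7],[0.5,0,0,30,0],[0.5,0,0,0,0]]]'; python3 -c "
from h import *
go(.6165,-.0785,.098,71.2)"
```

```text
clock: 5.05
position: [0.6211, -0.0782, 0.225]
ee_rot: [2.561, 1.811, -0.029]
force: [-0.5, 0.8, 0.0]
width: 0.501
t 5.05 p [ 0.6211 -0.0782  0.225 ] yaw(toolx) 70.54 tilt 1.09 F [-0.5  0.8  0. ] w 0.501 j7 [-0.41  0.5   0.68  1.6  -0.31  1.16 -0.01]
shift tool [  0.4  -3.5 127. ] turn -0.7
```

```bash
python3 -m inch '[[[0.5,0,-3.5,30,-0.7],[0.5,0,0,30,0],[0.5,0,0,20,0],[0.5,0,0,15,0],[0.5,0,0,0,0]]]'; python3 -c "
from h import *
go(.6165,-.0785,.098,71.2); c=cam('wrist'); save('w3',c['f'],None,1.4)"
```

```text
clock: 5.55
position: [0.6231, -0.0792, 0.1394]
ee_rot: [2.536, 1.832, -0.008]
force: [0.1, 0.4, 0.1]
width: 0.494
t 5.55 p [ 0.6231 -0.0792  0.1394] yaw(toolx) 71.7 tilt 0.8 F [0.1 0.4 0.1] w 0.494 j7 [-0.38  0.57  0.62  1.71 -0.38  0.98  0.06]
shift tool [-0.9 -6.8 41.4] turn 0.5
```

View pics/w3.png

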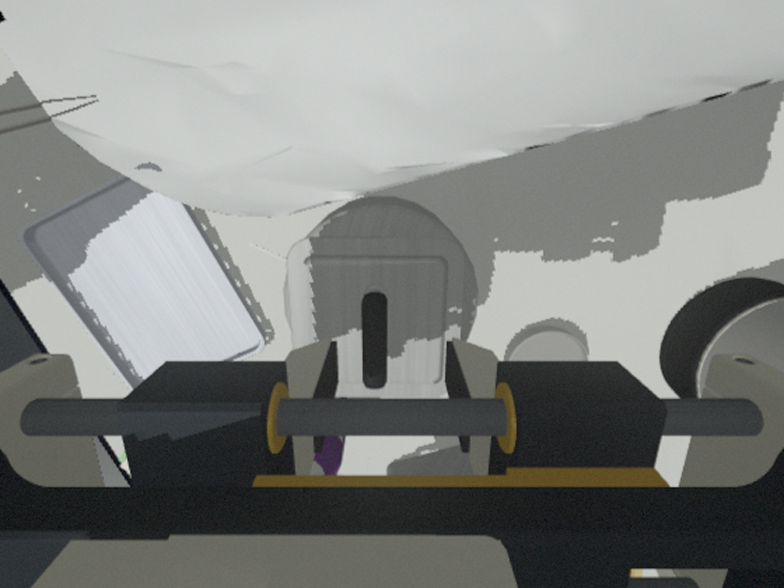

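```bash
python3 -m inch '[[[0.5,-1,-6.8,0,0],[0.5,0,0,20,0],[0.5,0,0,11,0],[0.5,0,0,0,0]]]'; python3 -c "
from h import *
go(.6165,-.0785,.098,71.2)"
```

```text
clock: 6.0
position: [0.6197, -0.0794, 0.115]
ee_rot: [2.531, 1.83, 0.005]
force: [0.6, 0.1, -0.4]
width: 0.502
t 6.0 p [ 0.6197 -0.0794  0.115 ] yaw(toolx) 71.73 tilt 1.1 F [ 0.6  0.1 -0.4] w 0.502 j7 [-0.37  0.59  0.61  1.75 -0.4   0.91  0.08]
shift tool [-0.  -3.6 16.9] turn 0.5
```

```bash
python3 -m inch '[[[0.5,0,-4.5,14,0],[0.5,0,0,7,0],[0.5,0,0,0,0]]]'; python3 -c "
from h import *
go(.6165,-.0785,.098,71.2)"
```

```text
clock: 6.3
position: [0.6171, -0.0785, 0.0961]
ee_rot: [2.529, 1.829, 0.009]
force: [-0.5, -0.4, 0.5]
width: 0.502
t 6.3 p [ 0.6171 -0.0785  0.0961] yaw(toolx) 71.74 tilt 1.24 F [-0.5 -0.4  0.5] w 0.502 j7 [-0.36  0.61  0.59  1.78 -0.41  0.87  0.1 ]
shift tool [-0.2 -0.5 -1.9] turn 0.5
```

```bash
python3 -m inch '[[[1,0,0,0,0],[1,0,0,0,0],[1,0,0,0,0],[1,0,0,0,0],[1,0,0,0,0]]]' 30; python3 -m inch '[[[1,0,0,-12,0],[1,0,0,-12,0],[1,0,0,-20,0],[1,0,0,-30,0],[1,0,0,-30,0],[1,0,0,0,0]]]'
python3 - <<'E'
from h import *
go(.456,-.055,.1,96.7); c=cam('wrist'); np.savez("w4.npz",**c); save('w4',c['f'],None,1.4)
E
```

```text
clock: 6.8
position: [0.6186, -0.079, 0.0986]
ee_rot: [2.528, 1.828, 0.012]
force: [-1.8, -0.2, 0.4]
width: 0.126
clock: 7.4
position: [0.6161, -0.0781, 0.2104]
ee_rot: [2.528, 1.826, 0.011]
force: [1.4, -0.6, -1.4]
width: 0.126
t 7.4 p [ 0.6161 -0.0781  0.2104] yaw(toolx) 71.66 tilt 1.38 F [ 1.4 -0.6 -1.4] w 0.126 j7 [-0.42  0.48  0.67  1.66 -0.32  1.09  0.02]
shift tool [ -27.6 -161.7  106.9] turn -25.0
```

View pics/w4.png

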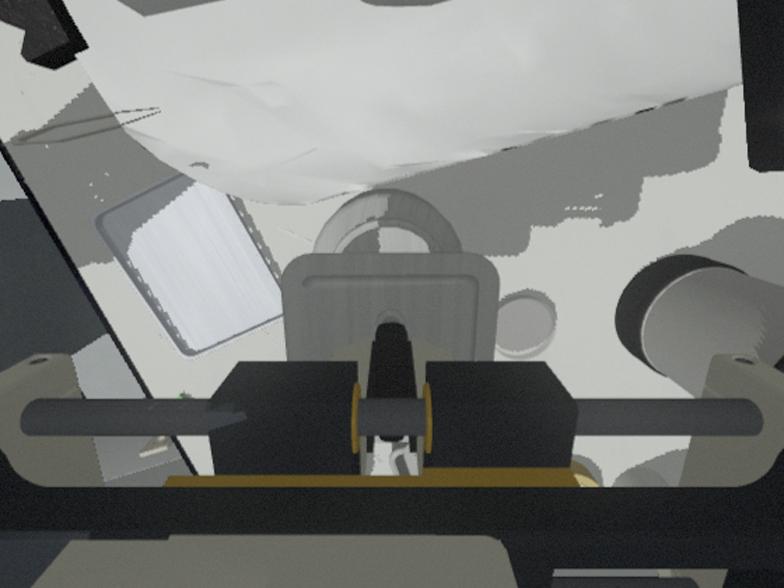

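Run:
```python
from h import *
c=dict(np.load("w2.npz"))
t=onz(c,np.array([(43,72),(108,408),(347,398)])/3+[100,20],.012)[:,:2]; print(t.round(4))
print("center",(t[0]+t[2])/2, "len",np.linalg.norm(t[0]-t[1]),np.linalg.norm(t[1]-t[2]), "yaw",np.degrees(np.arctan2(*(t[0]-t[1])[::-1])),np.degrees(np.arctan2(*(t[2]-t[1])[::-1])))
```

```text
[[ 0.3918  0.0312]
 [ 0.4028 -0.1133]
 [ 0.5193 -0.1042]]
center [ 0.45559595 -0.03648699] len 0.1449044454130373 0.11686609749334491 yaw 94.35006905627122 4.475971069216406
```

```bash
python3 -m inch '[[[1,-7,-40,0,0],[1,-7,-40,5,0],[1,-7,-40,10,0],[1,-7,-40,20,0],[1,0,0,20,-8],[1,0,0,20,-8],[1,0,0,0,-8],[1,0,0,0,0]]]'
python3 - <<'E'
from h import *
go(.457,-.052,.021,95); c=cam('wrist'); np.savez("w5.npz",**c); save('w5',c['f'],None,1.4); a=cam("scene"); np.savez("s5.npz",**a); save("s5",a["f"],(180,140,400,360),2.7)
E
```

```text
clock: 8.25
position: [0.4441, -0.0529, 0.1242]
ee_rot: [2.079, 2.334, -0.004]
force: [0.1, -0.6, -0.9]
width: 0.127
t 8.25 p [ 0.4441 -0.0529  0.1242] yaw(toolx) 96.61 tilt 0.95 F [ 0.1 -0.6 -0.9] w 0.127 j7 [-0.47  0.29  0.57  2.16 -0.22  0.73  0.35]
shift tool [  0.9  12.  103.3] turn 1.6
```

View pics/w5.png

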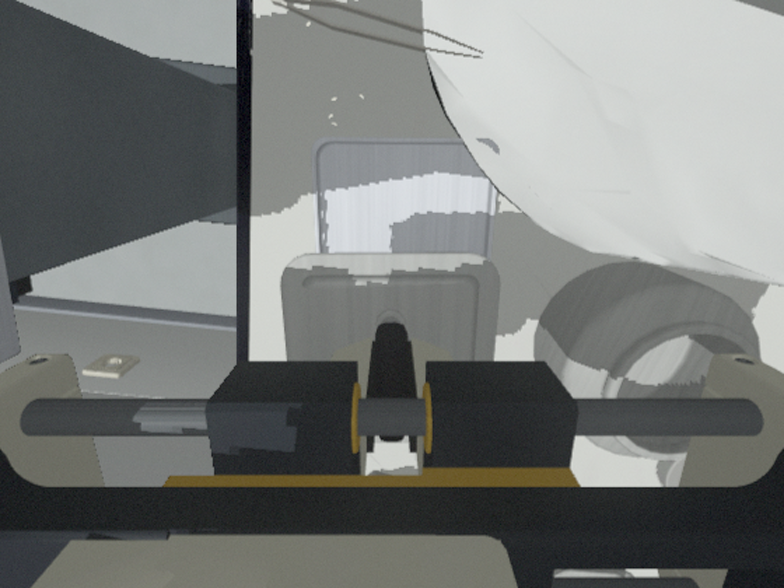

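View pics/s5.png

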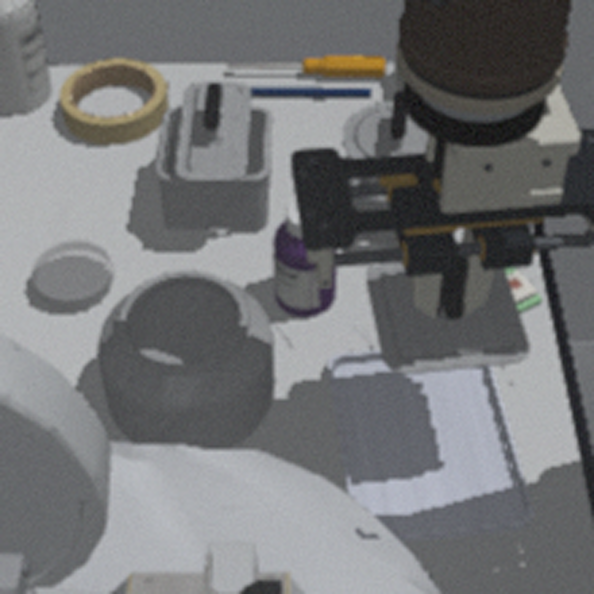

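Run:
```python
from h import *
c=dict(np.load("w5.npz"))
t=onz(c,np.array([(317,200),(496,200),(320,245),(490,245),(330,139),(480,139)])/1.4,.012)[:,:2]; print(t.round(4))
```

```text
[[ 0.3924 -0.0035]
 [ 0.5072  0.0097]
 [ 0.3962 -0.0327]
 [ 0.5089 -0.0198]
 [ 0.3982  0.0343]
 [ 0.4901  0.045 ]]
```

```bash
python3 -m inch '[[[1,1,11,20,0],[1,0,0,30,0],[1,0,0,25,0],[1,0,0,10,0],[1,0,0,0,0]]]'; python3 -c "
from h import *
go(.4555,-.052,.021,96.5)"
```

```text
clock: 8.85
position: [0.4607, -0.0519, 0.0392]
ee_rot: [2.103, 2.304, 0.003]
force: [-1.1, 0.2, -0.9]
width: 0.126
t 8.85 p [ 0.4607 -0.0519  0.0392] yaw(toolx) 95.22 tilt 1.27 F [-1.1  0.2 -0.9] w 0.126 j7 [-0.36  0.47  0.46  2.2  -0.38  0.53  0.47]
shift tool [ 0.6 -5.5 18.1] turn -1.3
```

```bash
python3 -m inch '[[[1,0,-6,4,-1],[1,0,0,6,0],[1,0,0,4,0],[1,0,0,0,0]]]'; python3 -c "
from h import *
go(.4555,-.052,.021,96.5)"
```

```text
clock: 9.25
position: [0.4563, -0.0526, 0.0267]
ee_rot: [2.082, 2.319, 0.008]
force: [-0.6, -0.6, -1.7]
width: 0.127
t 9.25 p [ 0.4563 -0.0526  0.0267] yaw(toolx) 96.17 tilt 1.45 F [-0.6 -0.6 -1.7] w 0.127 j7 [-0.34  0.48  0.43  2.22 -0.4   0.49  0.51]
shift tool [ 0.8 -0.8  5.7] turn -0.3
```

```bash
python3 -m inch '[[[1,0,-1,3,0],[1,0,0,3,0],[1,0,0,1.5,0],[1,0,0,0,0]]]'; python3 -c "
from h import *
go(.4555,-.052,.021,96.5)"
```

```text
clock: 9.65
position: [0.4561, -0.053, 0.0209]
ee_rot: [2.083, 2.318, 0.012]
force: [-1.7, -0.2, -0.1]
width: 0.128
t 9.65 p [ 0.4561 -0.053   0.0209] yaw(toolx) 96.1 tilt 1.53 F [-1.7 -0.2 -0.1] w 0.128 j7 [-0.33  0.49  0.42  2.22 -0.41  0.47  0.52]
shift tool [ 1.1 -0.5 -0.1] turn -0.4
```

```bash
python3 -m inch '[[[1,0,0,2,0],[1,0,0,0,0]]]'; python3 -m inch '[[[0.55,0,0,0,0],[0.55,0,0,0,0],[0.55,0,0,0,0]]]';  python3 -m inch '[[[0.5,0,0,-15,0],[0.5,0,0,-30,0],[0.5,0,0,-40,0],[0.5,0,0,-40,0],[0.5,0,0,-40,0],[0.5,0,0,0,0]]]';python3 -c "
from h import *
st();c=cam('wrist'); np.savez('w6.npz',**c); save('w6',c['f'],None,1.4)"
```

```text
clock: 9.85
position: [0.4565, -0.0531, 0.0205]
ee_rot: [2.084, 2.317, 0.015]
force: [-0.6, 0.9, -1.4]
width: 0.13
clock: 10.15
position: [0.4572, -0.0531, 0.0206]
ee_rot: [2.083, 2.316, 0.017]
force: [0.7, 0.1, 0.5]
width: 0.338
clock: 10.75
position: [0.4519, -0.0521, 0.1897]
ee_rot: [2.086, 2.316, 0.009]
force: [0.4, -0.7, -0.2]
width: 0.503
t 10.75 p [ 0.4519 -0.0521  0.1897] yaw(toolx) 95.98 tilt 1.42 F [ 0.4 -0.7 -0.2] w 0.503 j7 [-0.55  0.2   0.64  2.08 -0.14  0.89  0.27]
```

View pics/w6.png

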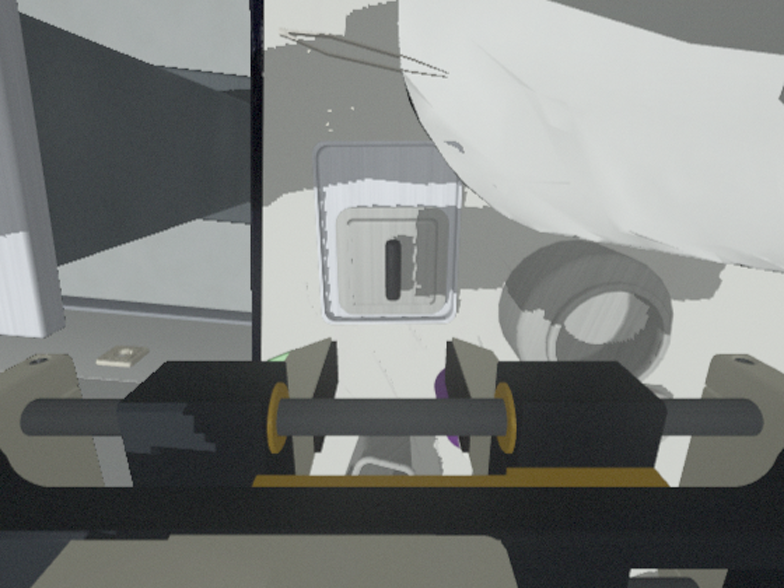

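```bash
python3 -m inch '[[[0.5,-45,2,-10,0],[0.5,-45,2,-10,0],[0.5,-45,2,-10,0],[0.5,-45,2,-10,0],[0.5,-45,2,0,0],[0.5,-45,2,0,0],[0.5,-35,2,0,0],[0.5,0,0,0,5],[0.5,0,0,0,0]]]'; python3 -c "
from h import *
s,M=st();print(M[:,2]);c=cam('wrist'); np.savez('w7.npz',**c); save('w7',c['f'],None,1.4)"
```

```text
clock: 11.7
position: [0.4956, -0.3602, 0.2189]
ee_rot: [2.187, 2.245, -0.003]
force: [0.2, -0.0, -0.9]
width: 0.503
t 11.7 p [ 0.4956 -0.3602  0.2189] yaw(toolx) 91.5 tilt 0.43 F [ 0.2 -0.  -0.9] w 0.503 j7 [ 0.06  0.48  0.72  1.66 -0.34  1.12  0.89]
[ 0.00372124 -0.00652547 -0.99997178]
```

View pics/w7.png

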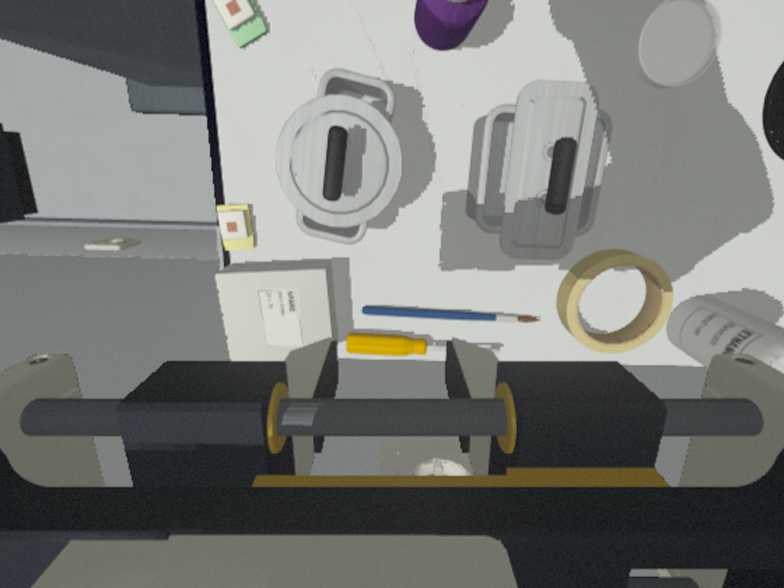

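Run:
```python
from h import *
c=dict(np.load("w7.npz"))
for t in (80,95): 
  bar(c,(222,82,258,150),.094,t); bar(c,(384,92,420,160),.101,t)
save("w7z",c["f"],(180,30,450,200),2.9)
```

```text
bar c 457.9 -283.0 size 46.2 12.2 long dir 82.8 mean [ 458.  -282.1] n 658
bar c 604.6 -287.1 size 46.7 14.2 long dir 89.2 mean [ 604.8 -286.6] n 804
bar c 457.9 -283.0 size 46.5 12.4 long dir 82.9 mean [ 458.  -282.4] n 693
bar c 604.2 -287.2 size 48.1 15.7 long dir 89.2 mean [ 604.9 -286.8] n 840
```

View pics/w7z.png

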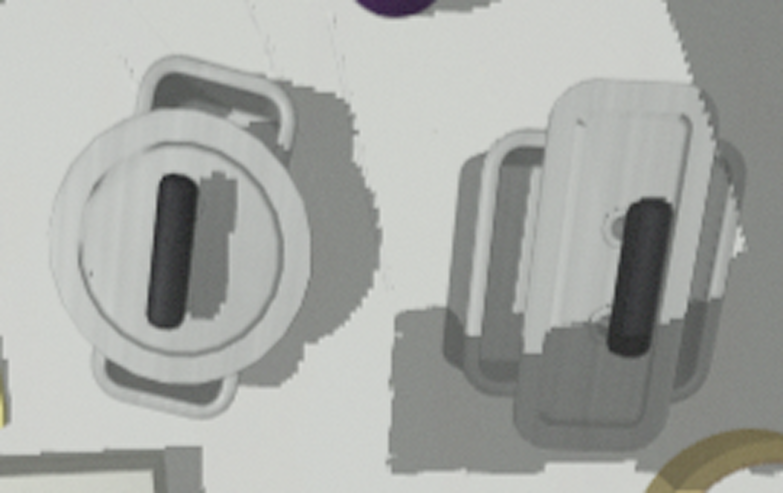

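Run:
```python
from h import *
c=dict(np.load("w7.npz"))
z=lambda u:np.array(u)/2.9+[180,30]
print("cover", onz(c,z([(180,245)]),.0825).round(4), onz(c,z([(50,245),(310,245),(180,108),(180,382)]),.0825).round(4))
go(.458,-.283,.0735,83)
```

```text
cover [[ 0.4595 -0.2809  0.0825]] [[ 0.4166 -0.282   0.0825]
 [ 0.5024 -0.2797  0.0825]
 [ 0.46   -0.2396  0.0825]
 [ 0.4589 -0.3261  0.0825]]
t 11.75 p [ 0.4953 -0.3602  0.219 ] yaw(toolx) 91.67 tilt 0.44 F [-0.4 -0.3  0. ] w 0.5 j7 [ 0.06  0.48  0.72  1.66 -0.34  1.12  0.89]
shift tool [ 79.3 -35.5 144.8] turn 8.7
```

```bash
python3 -m inch '[[[0.5,39,-17,0,4.4],[0.5,39,-17,20,4.4],[0.5,0,0,35,0],[0.5,0,0,35,0],[0.5,0,0,0,0]]]'; python3 -c "
from h import *
go(.4585,-.2825,.0735,83)"
```

```text
clock: 12.25
position: [0.4609, -0.2736, 0.1228]
ee_rot: [2.338, 2.093, -0.003]
force: [-0.5, -0.1, 0.2]
width: 0.501
t 12.25 p [ 0.4609 -0.2736  0.1228] yaw(toolx) 83.65 tilt 0.23 F [-0.5 -0.1  0.2] w 0.501 j7 [-0.08  0.47  0.71  1.96 -0.4   0.85  0.73]
shift tool [-9.  -1.5 49.4] turn 0.7
```

```bash
python3 -m inch '[[[0.5,-9,-2,10,0.7],[0.5,0,0,18,0],[0.5,0,0,13,0],[0.5,0,0,0,0]]]'; python3 -c "
from h import *
go(.4585,-.2825,.0735,83)"
```

```text
clock: 12.65
position: [0.4593, -0.2847, 0.083]
ee_rot: [2.345, 2.08, -0.001]
force: [0.2, -0.2, 0.2]
width: 0.496
t 12.65 p [ 0.4593 -0.2847  0.083 ] yaw(toolx) 83.13 tilt 0.41 F [ 0.2 -0.2  0.2] w 0.496 j7 [-0.02  0.53  0.66  1.98 -0.46  0.77  0.79]
shift tool [ 2.2 -1.1  9.5] turn 0.1
```

```bash
python3 -m inch '[[[0.5,1.5,-1,7,0],[0.5,0,0,4,0],[0.5,0,0,0,0]]]'; python3 -m inch '[[[1,0,0,0,0],[1,0,0,0,0],[1,0,0,0,0],[1,0,0,0,0]]]' 30;python3 -m inch '[[[1,0,0,-12,0],[1,0,0,-12,0],[1,0,0,-20,0],[1,0,0,-30,0],[1,0,0,-30,0],[1,0,0,0,0]]]'
```

```text
clock: 12.95
position: [0.4593, -0.2846, 0.073]
ee_rot: [2.344, 2.077, 0.001]
force: [0.5, -1.0, 0.4]
width: 0.5
clock: 13.35
position: [0.4599, -0.2849, 0.074]
ee_rot: [2.343, 2.077, 0.002]
force: [0.0, 1.0, -0.3]
width: 0.205
clock: 13.95
position: [0.4581, -0.2845, 0.1857]
ee_rot: [2.344, 2.075, 0.001]
force: [0.2, -0.8, -2.1]
width: 0.131
```

Run:
```python
from h import *
c=cam('wrist'); np.savez("w8.npz",**c); save('w8',c['f'],None,1.4); a=cam("scene"); np.savez("s8.npz",**a); save("s8",a["f"],(180,140,400,360),2.7)
```

```text
(no output)
```

View pics/w8.png

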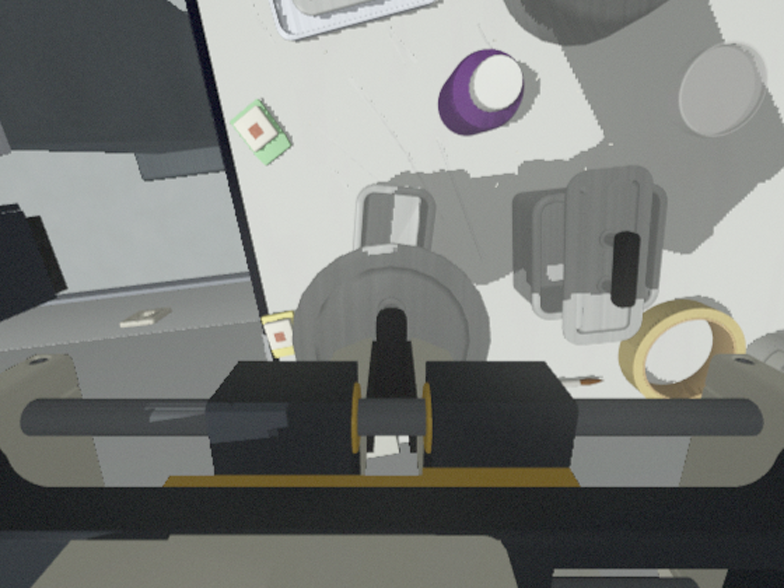

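View pics/s8.png

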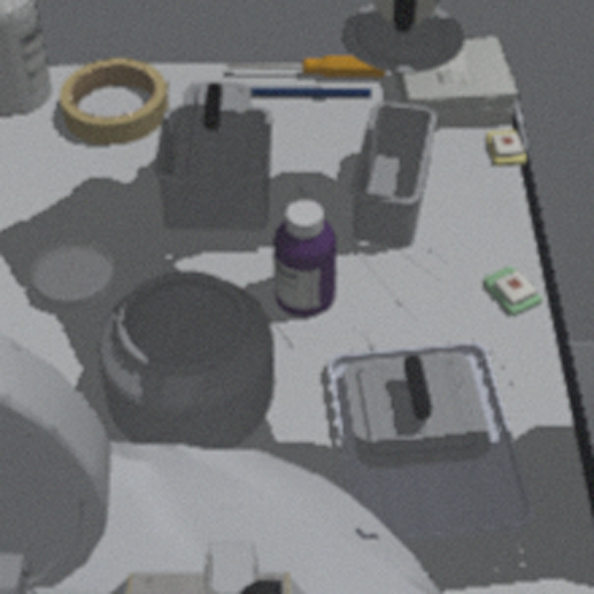

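Run:
```python
from h import *
s,M=st()
a=dict(np.load("s8.npz")); c=dict(np.load("w8.npz"))
z=lambda u:np.array(u)/2.7+[180,140]
P=s["position"]+M[:,0]*.002
for zz in (.15,.16,.17,.18,.19): print(zz, (proj(a,[[P[0]-.046,P[1],zz],[P[0]+.046,P[1],zz],[P[0],P[1]+.046,zz],[P[0],P[1]-.046,zz]])-[180,140])@np.eye(2)*2.7)
# bar front end in wrist for lid lowered by e
for e in (0,4,8,12):
  for dx in (0,2):
    bt=s["position"]+M[:,0]*(.024+dx/1000)-M[:,2]*(.0169+.007-e/1000); cv=s["position"]+M[:,0]*(.046+dx/1000)-M[:,2]*(-.0061-e/1000)
    print(e,dx,(proj(c,[bt,cv])*1.4).round(0).tolist())
```

```text
t 14.05 p [ 0.4569 -0.2831  0.1825] yaw(toolx) 83.06 tilt 0.39 F [-0.4  0.3 -1.1] w 0.131 j7 [-0.11  0.4   0.77  1.89 -0.33  0.97  0.68]
0.15 [[462.73464901  54.39492908]
 [341.40129988  55.5359795 ]
 [406.19152146  92.86689451]
 [398.13244398  19.7945463 ]]
0.16 [[463.91134153  43.67350941]
 [341.63406299  44.84352491]
 [406.95664257  82.04712692]
 [398.78171411   9.21272263]]
0.17 [[465.10647747  32.7840428 ]
 [341.87046751  33.98379416]
 [407.73421725  71.05125012]
 [399.44077962  -1.52874646]]
0.18 [[466.32049387  21.72254709]
 [342.11059958  22.95283092]
 [408.52455208  59.87492911]
 [400.10986387 -12.43350122]]
0.19 [[467.55384169  10.48491333]
 [342.35454806  11.7465531 ]
 [409.32796372  48.51368548]
 [400.78919705 -23.50529342]]
0 0 [[384.0, 322.0], [384.0, 245.0]]
0 2 [[384.0, 316.0], [384.0, 240.0]]
4 0 [[384.0, 318.0], [384.0, 243.0]]
4 2 [[384.0, 312.0], [384.0, 239.0]]
8 0 [[384.0, 314.0], [385.0, 241.0]]
8 2 [[384.0, 309.0], [385.0, 237.0]]
12 0 [[384.0, 310.0], [385.0, 240.0]]
12 2 [[384.0, 305.0], [385.0, 235.0]]
```

```bash
python3 -m inch '[[[1,0,0,-30,0],[1,25,36,-30,0],[1,25,36,-10,0],[1,25,36,0,0],[1,25,36,0,0],[1,0,0,0,0]]]'
python3 - <<'E'
from h import *
st(); c=cam('wrist'); np.savez("w9.npz",**c); save('w9',c['f'],None,1.4)
E
```

```text
clock: 14.65
position: [0.6122, -0.1962, 0.2481]
ee_rot: [-2.353, -2.076, 0.005]
force: [-0.2, 0.3, -2.4]
width: 0.131
t 14.65 p [ 0.6122 -0.1962  0.2481] yaw(toolx) 82.85 tilt 0.29 F [-0.2  0.3 -2.4] w 0.131 j7 [-0.24  0.52  0.75  1.53 -0.37  1.24  0.43]
```

View pics/w9.png

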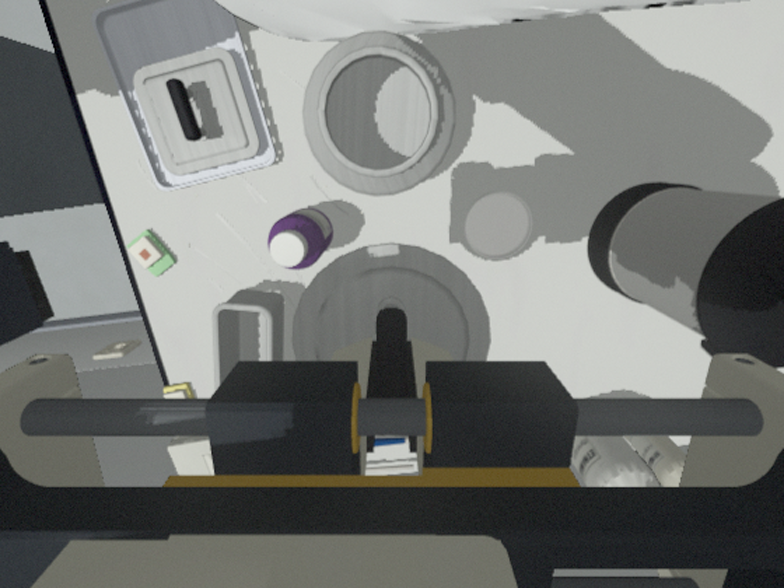

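Run:
```python
from h import *
c=dict(np.load("w9.npz"));
save("w9z",c["f"],(205,10,345,150),4.2)
a=dict(np.load("s8.npz"));save("s8z",a["f"],(205,230,295,320),6)
```

```text
(no output)
```

View pics/w9z.png

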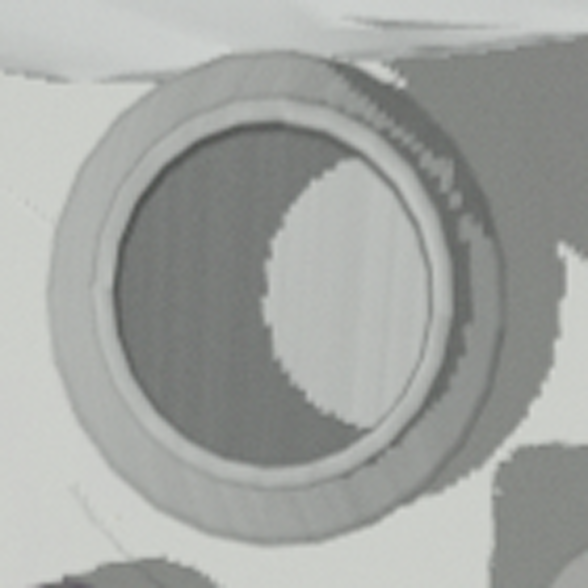

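Run:
```python
from h import *
c=dict(np.load("w9.npz"));
z=lambda u:np.array(u)/4.2+[205,10]
p=onz(c,z([(93,292),(455,292),(274,97),(274,488)]),.08)[:,:2]; print(p.round(4),(p[0]+p[1])/2,(p[2]+p[3])/2,np.linalg.norm(p[0]-p[1]),np.linalg.norm(p[2]-p[3]))
p=onz(c,z([(113,295),(432,295),(273,125),(273,466)]),.078)[:,:2]; print((p[0]+p[1])/2,(p[2]+p[3])/2,np.linalg.norm(p[0]-p[1]),np.linalg.norm(p[2]-p[3]))
p=onz(c,np.array([(291,247)])/1.4,.092); print("cap",p)
go(.612,-.082,.12,83)
```

```text
[[ 0.5737 -0.0747]
 [ 0.6616 -0.0858]
 [ 0.6233 -0.0385]
 [ 0.6115 -0.1261]] [ 0.61766312 -0.08025549] [ 0.61742668 -0.08228309] 0.08859677097117354 0.08842541117008153
[ 0.61717185 -0.08066054] [ 0.61710942 -0.08225698] 0.07860493987398276 0.07765958692559778
cap [[ 0.5374601  -0.16967507  0.092     ]]
t 14.7 p [ 0.6095 -0.1987  0.248 ] yaw(toolx) 82.67 tilt 0.4 F [-0.7  0.5 -1.3] w 0.129 j7 [-0.24  0.52  0.75  1.54 -0.36  1.24  0.44]
shift tool [116.3 -11.5 128. ] turn -0.3
```

```bash
python3 -m inch '[[[1,38,-2,0,0],[1,38,-2,0,0],[1,37,-2,0,0],[1,0,0,30,0],[1,0,0,30,0],[1,0,0,30,0],[1,0,0,0,0]]]'
python3 - <<'E'
from h import *
go(.617,-.0835,.097,83)
E
```

```text
clock: 15.4
position: [0.6086, -0.0872, 0.1488]
ee_rot: [-2.359, -2.059, 0.025]
force: [-0.3, 0.2, -1.6]
width: 0.128
t 15.4 p [ 0.6086 -0.0872  0.1488] yaw(toolx) 82.23 tilt 1.12 F [-0.3  0.2 -1.6] w 0.128 j7 [-0.41  0.57  0.7   1.71 -0.42  1.03  0.31]
shift tool [ 5.   8.8 51.6] turn -0.8
```

```bash
python3 -m inch '[[[1,4.5,8,15,0],[1,0,0,10,0],[1,0,0,0,0]]]'
python3 - <<'E'
from h import *
go(.617,-.0835,.097,83)
c=cam('wrist'); save('w10',c['f'],None,1.4); np.savez("w10.npz",**c)
c=cam('scene'); save('s10',c['f'],(150,130,350,330),3)
E
```

```text
clock: 15.7
position: [0.615, -0.0867, 0.1244]
ee_rot: [-2.362, -2.054, 0.028]
force: [-0.3, 0.2, -1.1]
width: 0.128
t 15.7 p [ 0.615  -0.0867  0.1244] yaw(toolx) 82.02 tilt 1.21 F [-0.3  0.2 -1.1] w 0.128 j7 [-0.39  0.61  0.69  1.72 -0.44  0.99  0.32]
shift tool [ 3.6  2.1 27.3] turn -1.0
```

View pics/w10.png

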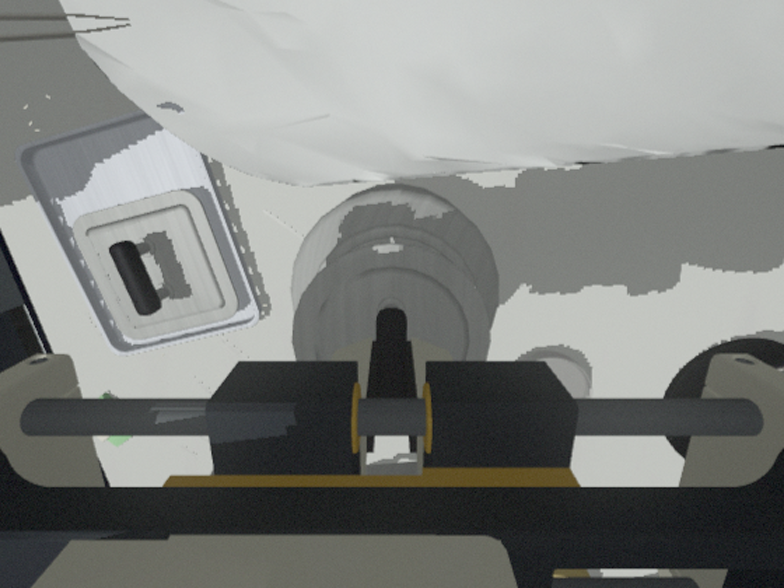

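View pics/s10.png

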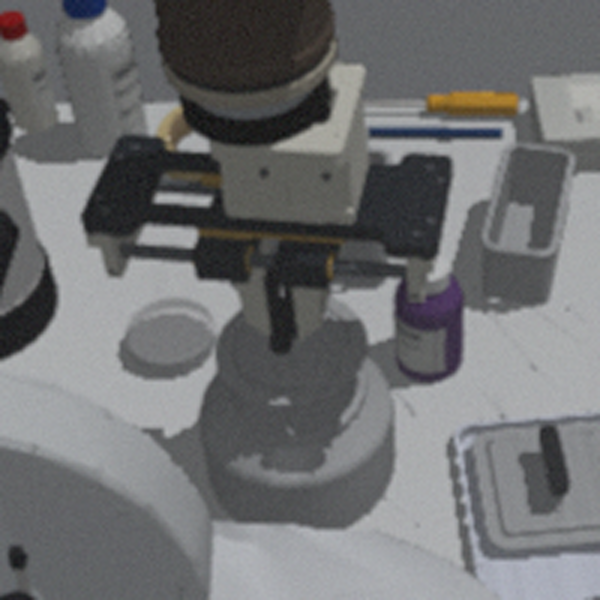

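```bash
python3 -m inch '[[[1,4,2,6,-1],[1,0,1,6,0],[1,0,0,5,0],[1,0,0,0,0]]]'
python3 - <<'E'
from h import *
go(.617,-.0835,.097,83)
E
```

```text
clock: 16.2
position: [0.6204, -0.0833, 0.1098]
ee_rot: [-2.345, -2.079, 0.021]
force: [0.0, 0.9, -1.1]
width: 0.127
t 16.2 p [ 0.6204 -0.0833  0.1098] yaw(toolx) 83.11 tilt 0.88 F [ 0.   0.9 -1.1] w 0.127 j7 [-0.39  0.63  0.67  1.73 -0.45  0.96  0.34]
shift tool [-0.5 -3.2 12.8] turn 0.1
```

```bash
python3 -m inch '[[[1,0,-4,1,0],[1,0,-0.5,4,0],[1,0,0,4,0],[1,0,0,0,0]]]'
python3 - <<'E'
from h import *
go(.617,-.0835,.097,83)
E
```

```text
clock: 16.6
position: [0.6152, -0.0829, 0.1002]
ee_rot: [-2.345, -2.078, 0.021]
force: [-0.3, -0.2, -1.8]
width: 0.125
t 16.6 p [ 0.6152 -0.0829  0.1002] yaw(toolx) 83.1 tilt 0.89 F [-0.3 -0.2 -1.8] w 0.125 j7 [-0.38  0.63  0.66  1.75 -0.46  0.94  0.35]
shift tool [-0.4  1.9  3.1] turn 0.1
```

```bash
python3 -m inch '[[[1,0,1,2,0],[1,0,0,2,0],[1,0,0,0,0]]]'
python3 - <<'E'
from h import *
go(.617,-.0835,.097,83)
E
```

```text
clock: 16.9
position: [0.6162, -0.0831, 0.0982]
ee_rot: [-2.345, -2.078, 0.019]
force: [-0.0, 0.2, -2.0]
width: 0.129
t 16.9 p [ 0.6162 -0.0831  0.0982] yaw(toolx) 83.08 tilt 0.85 F [-0.   0.2 -2. ] w 0.129 j7 [-0.38  0.64  0.66  1.75 -0.46  0.94  0.35]
shift tool [-0.3  0.8  1.2] turn 0.1
```

```bash
python3 -m inch '[[[1,0,0.5,2.5,0],[1,0,0,2,0],[1,0,0,0,0]]]'
python3 - <<'E'
from h import *
go(.617,-.0835,.097,83)
E
python3 -m inch '[[[1,0,0.5,2.5,0],[1,0,0,2,0],[1,0,0,0,0]]]'
```

```text
clock: 17.2
position: [0.6169, -0.0833, 0.0983]
ee_rot: [-2.345, -2.077, 0.014]
force: [-0.1, -0.6, -1.4]
width: 0.125
t 17.2 p [ 0.6169 -0.0833  0.0983] yaw(toolx) 83.06 tilt 0.74 F [-0.1 -0.6 -1.4] w 0.125 j7 [-0.38  0.64  0.66  1.75 -0.47  0.94  0.35]
shift tool [-0.2  0.1  1.3] turn 0.1
clock: 17.5
position: [0.6177, -0.0835, 0.0981]
ee_rot: [-2.344, -2.076, 0.009]
force: [0.6, -0.5, -1.6]
width: 0.126
```

```bash
python3 -m inch '[[[0.6,0,0,0,0],[0.6,0,0,0,0],[0.6,0,0,0,0],[0.5,0,0,0,0]]]';  python3 -m inch '[[[0.5,0,0,-25,0],[0.5,0,0,-40,0],[0.5,0,0,-40,0],[0.5,0,0,-40,0],[0.5,-20,0,0,0],[0.5,-20,0,0,0],[0.5,0,0,0,0]]]';python3 -c "
from h import *
st();c=cam('wrist'); np.savez('w11.npz',**c); save('w11',c['f'],None,1.4)"
```

```text
clock: 17.9
position: [0.6182, -0.0836, 0.0971]
ee_rot: [-2.345, -2.076, 0.009]
force: [-0.7, 0.6, 0.3]
width: 0.426
clock: 18.6
position: [0.6148, -0.1239, 0.2459]
ee_rot: [-2.342, -2.078, 0.015]
force: [-0.5, -0.4, -0.1]
width: 0.5
t 18.6 p [ 0.6148 -0.1239  0.2459] yaw(toolx) 83.17 tilt 0.81 F [-0.5 -0.4 -0.1] w 0.5 j7 [-0.37  0.5   0.75  1.57 -0.35  1.23  0.32]
```

View pics/w11.png

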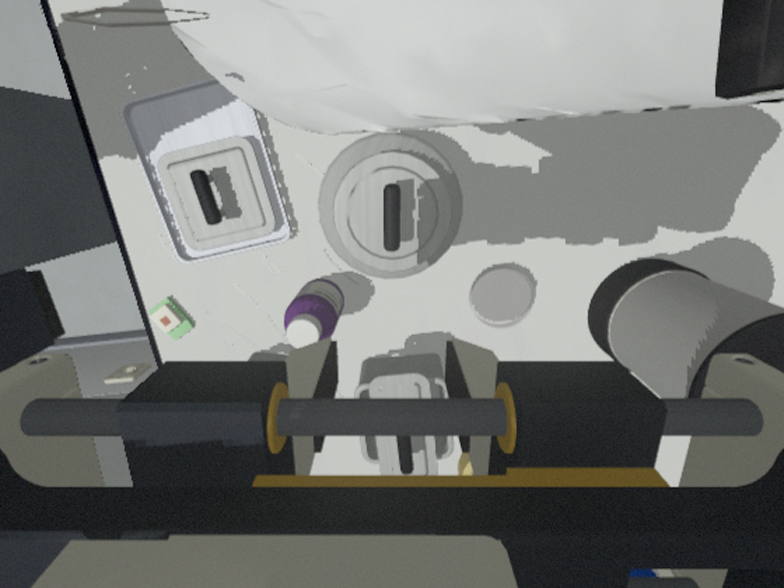

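```bash
python3 -c "
from h import *
c=cam('scene'); save('s11',c['f'],(205,210,305,310),6);np.savez('s11.npz',**c)
w=dict(np.load('w11.npz')); save('w11z',w['f'],(215,80,345,210),4.5)
P=np.array([.6173,-.0815,0])
th=np.linspace(0,2*np.pi,73)
# predicted cover ellipse extents for home (cover top .0825, bottom .080)
for z in (.0825,.087,.0925):
  q=proj(c,np.c_[P[0]+.046*np.cos(th),P[1]+.046*np.sin(th),z+0*th]); q=(q-[205,210])*6
  print(z,q.min(0).round(0),q.max(0).round(0), ((proj(c,[P+[0,0,z+.03]])-[205,210])*6).round(0))
"
```

```text
0.0825 [ 98. 169.] [400. 399.] [[242. 213.]]
0.087 [ 97. 159.] [400. 390.] [[241. 203.]]
0.0925 [ 94. 147.] [399. 378.] [[239. 190.]]
```

View pics/s11.png

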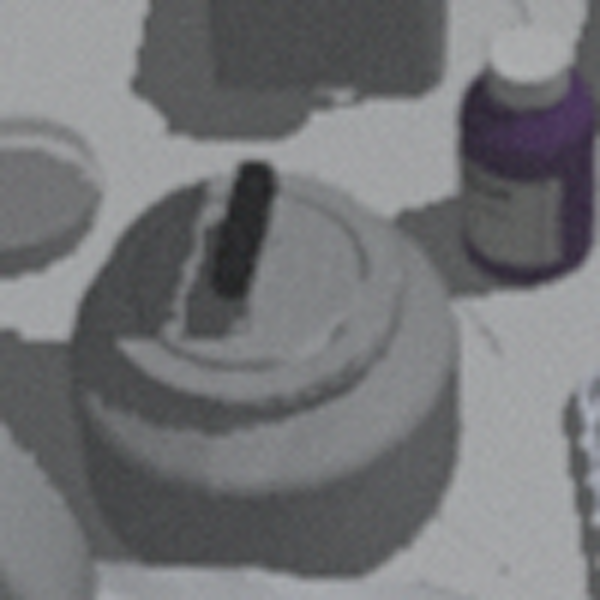

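View pics/w11z.png

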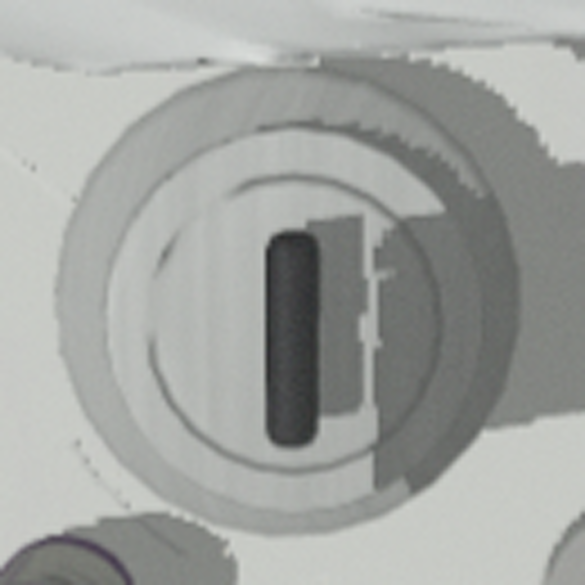

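```bash
python3 -m inch '[[[0.5,-47,3,0,0],[0.5,-47,3,0,0],[0.5,-47,3,0,0],[0.5,-47,3,0,0],[0.5,-40,0,0,-3],[0.5,0,0,0,-3],[0.5,0,0,0,0]]]';python3 -c "
from h import *
st();c=cam('wrist'); np.savez('w12.npz',**c); save('w12',c['f'],None,1.4)
save('w12z',c['f'],(150,30,410,225),3)"
```

```text
clock: 19.4
position: [0.6063, -0.3419, 0.2354]
ee_rot: [-2.192, -2.214, 0.012]
force: [1.3, 0.5, 0.0]
width: 0.503
t 19.4 p [ 0.6063 -0.3419  0.2354] yaw(toolx) 90.54 tilt 1.54 F [1.3 0.5 0. ] w 0.503 j7 [ 0.05  0.63  0.69  1.37 -0.4   1.31  0.77]
```

View pics/w12.png

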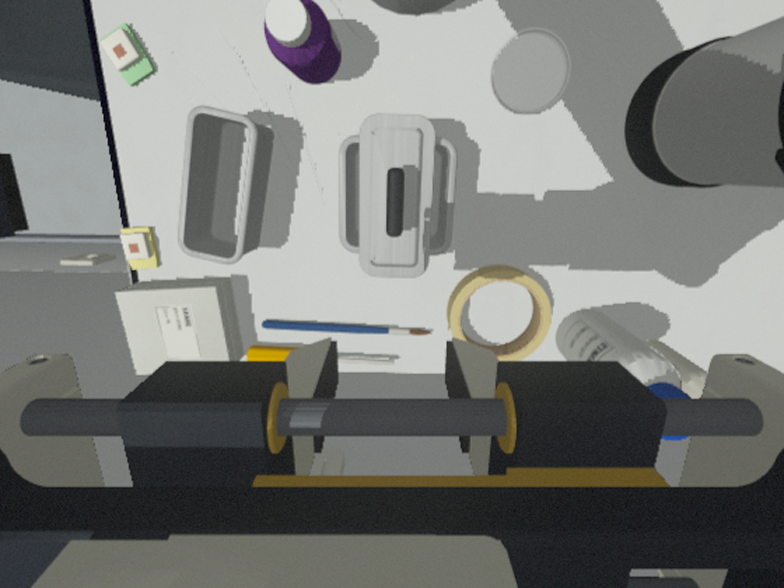

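View pics/w12z.png

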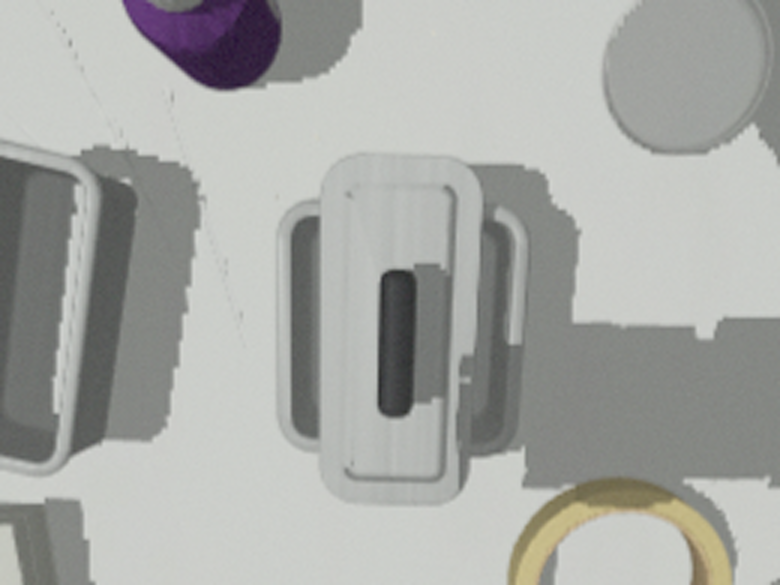

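```bash
python3 -c "
from h import *
c=dict(np.load('w12.npz'))
for t in (75,85,95): bar(c,(268,112,297,175),.1035,t)
"
```

```text
bar c 606.1 -286.4 size 45.1 11.1 long dir 89.1 mean [ 606.4 -285.9] n 463
bar c 606.2 -286.9 size 46.0 11.4 long dir 88.9 mean [ 606.2 -286.3] n 556
bar c 606.3 -286.9 size 11.7 45.9 long dir 90.4 mean [ 606.3 -286.3] n 569
```

```bash
python3 -c "
from h import *
c=dict(np.load('w12.npz')); save('w12l',c['f'],(115,65,205,200),4.4)
save('w7l',dict(np.load('w7.npz'))['f'],(190,30,310,190),3.7)
go(.6062,-.2866,.0805,89.5)
"
```

```text
t 19.45 p [ 0.6058 -0.3422  0.2355] yaw(toolx) 90.42 tilt 1.55 F [-0.4 -1.1 -0.6] w 0.499 j7 [ 0.05  0.63  0.69  1.37 -0.39  1.31  0.76]
shift tool [ 53.7   4.6 155.6] turn 0.9
```

View pics/w12l.png

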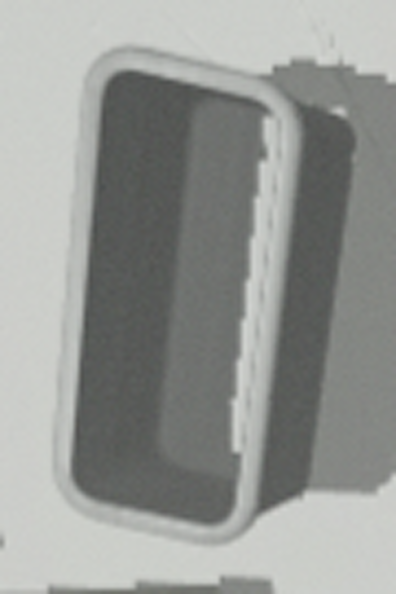

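```bash
cat >> h.py <<'E'
def quad(c,segs,z,off,k):
    """four edge segments L,T,R,B each two zoomed px points -> world corners, centre"""
    L=[]
    for s in segs:
        p=onz(c,np.array(s)/k+off,z)[:,:2]; L.append((p[0],p[1]-p[0])); print("edge dir",np.degrees(np.arctan2(*(p[1]-p[0])[::-1])).round(1))
    C=[]
    for i in range(4):
        (p,d),(q,e)=L[i],L[(i+1)%4]; t=np.linalg.solve(np.c_[d,-e],q-p)[0]; C.append(p+t*d)
    C=np.array(C); print("corners",C.round(4).tolist(),"centre",C.mean(0).round(4),"sides",[np.linalg.norm(C[i]-C[i-1]).round(4) for i in range(4)])
E
python3 -c "
from h import *
c=dict(np.load('w12.npz')); 
quad(c,[[(55,465),(85,90)],[(120,45),(275,80)],[(258,490),(301,130)],[(80,515),(215,545)]],.055,[115,65],4.4)
quad(c,[[(76,450),(102,100)],[(125,70),(250,97)],[(240,490),(275,130)],[(100,498),(210,524)]],.054,[115,65],4.4)
"
```

```text
edge dir 77.6
edge dir -11.5
edge dir 78.0
edge dir -12.1
corners [[0.4465, -0.2176], [0.4992, -0.2284], [0.4741, -0.3466], [0.4207, -0.3351]] centre [ 0.4601 -0.2819] sides [np.float64(0.1203), np.float64(0.0537), np.float64(0.1209), np.float64(0.0546)]
edge dir 78.2
edge dir -11.1
edge dir 79.0
edge dir -12.9
corners [[0.4491, -0.2237], [0.4914, -0.232], [0.4703, -0.3406], [0.4267, -0.3306]] centre [ 0.4594 -0.2817] sides [np.float64(0.1091), np.float64(0.0431), np.float64(0.1106), np.float64(0.0447)]
```

```bash
python3 -m inch '[[[0.5,27,2,15,1],[0.5,27,2,30,0],[0.5,0,0,35,0],[0.5,0,0,30,0],[0.5,0,0,0,0]]]'; python3 -c "
from h import *
go(.6062,-.2866,.0805,89.5)"
```

```text
clock: 19.95
position: [0.6111, -0.275, 0.1222]
ee_rot: [-2.212, -2.193, 0.008]
force: [-0.4, 0.7, 0.3]
width: 0.501
t 19.95 p [ 0.6111 -0.275   0.1222] yaw(toolx) 89.51 tilt 1.58 F [-0.4  0.7  0.3] w 0.501 j7 [-0.04  0.68  0.64  1.58 -0.45  1.06  0.72]
shift tool [-12.3  -3.8  41.6] turn 0.0
```

```bash
python3 -m inch '[[[0.5,-12,-5,10,0],[0.5,0,0,15,0],[0.5,0,0,10,0],[0.5,0,0,0,0]]]'; python3 -c "
from h import *
go(.6062,-.2866,.0805,89.5)"
```

```text
clock: 20.35
position: [0.607, -0.2866, 0.0879]
ee_rot: [-2.213, -2.196, 0.005]
force: [-0.3, -0.4, 0.5]
width: 0.499
t 20.35 p [ 0.607  -0.2866  0.0879] yaw(toolx) 89.54 tilt 1.37 F [-0.3 -0.4  0.5] w 0.499 j7 [-0.01  0.72  0.62  1.61 -0.48  1.    0.76]
shift tool [-0.1 -0.7  7.4] turn 0.0
```

```bash
python3 -m inch '[[[0.5,0,-1,5,0],[0.5,0,0,3,0],[0.5,0,0,0,0]]]'; python3 -m inch '[[[1,0,0,0,0],[1,0,0,0,0],[1,0,0,0,0],[1,0,0,0,0],[1,0,0,0,0],[1,0,0,0,0]]]' 30
```

```text
clock: 20.65
position: [0.6064, -0.2875, 0.0805]
ee_rot: [-2.216, -2.196, 0.004]
force: [-0.4, 0.3, -0.9]
width: 0.498
clock: 21.25
position: [0.6068, -0.2877, 0.0815]
ee_rot: [-2.217, -2.197, 0.003]
force: [-0.2, -1.1, -1.6]
width: 0.126
```

```bash
python3 -m inch '[[[1,0,0,-12,0],[1,0,0,-20,0],[1,0,0,-30,0],[1,0,-36,-10,0],[1,0,-36,0,6],[1,0,-36,0,5.5],[1,0,-36,0,0],[1,0,0,0,0]]]'; python3 -c "
from h import *
go(.4598,-.2828,.0645,78)
c=cam('wrist'); np.savez('w13.npz',**c); save('w13',c['f'],None,1.4)
c=cam('scene'); np.savez('s13.npz',**c); save('s13',c['f'],(180,110,400,330),2.7)"
```

```text
clock: 22.05
position: [0.4607, -0.2765, 0.1629]
ee_rot: [-2.435, -1.955, 0.003]
force: [0.2, -0.2, -1.2]
width: 0.128
t 22.05 p [ 0.4607 -0.2765  0.1629] yaw(toolx) 77.52 tilt 1.09 F [ 0.2 -0.2 -1.2] w 0.128 j7 [-0.11  0.44  0.78  1.9  -0.38  0.97  0.62]
shift tool [-7.3  2.  98.3] turn -0.5
```

View pics/w13.png

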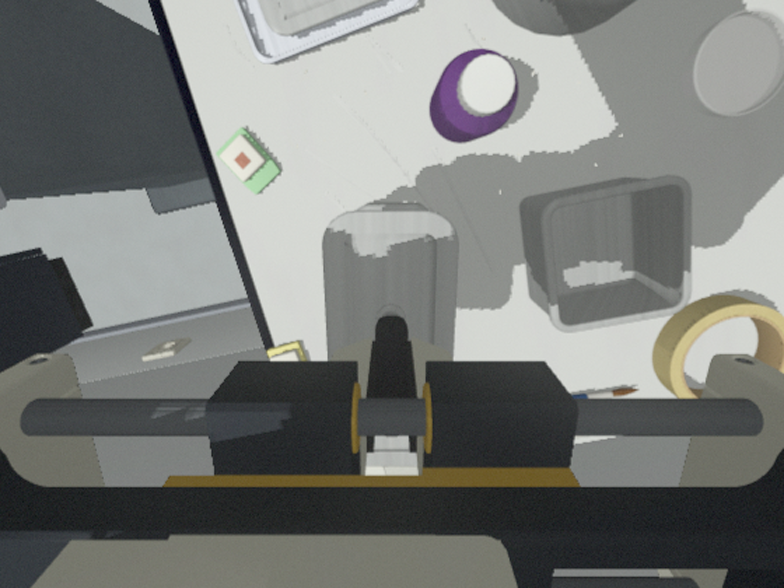

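View pics/s13.png

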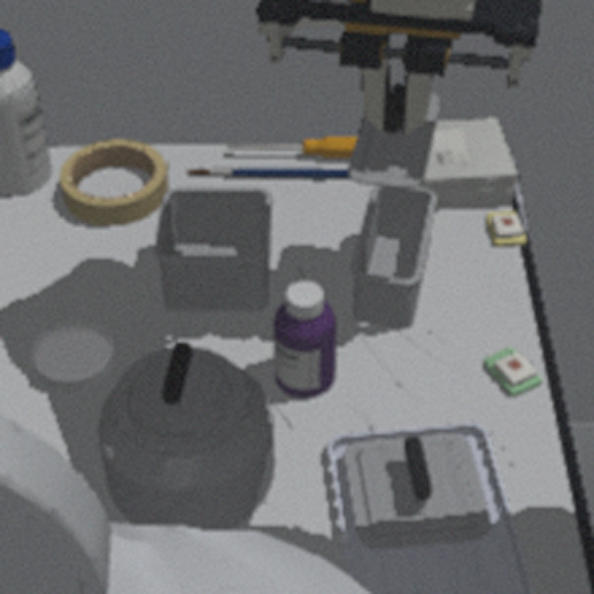

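```bash
python3 -m inch '[[[1,-6,2,20,-0.5],[1,-1,0,25,0],[1,0,0,15,0],[1,0,0,0,0]]]'; python3 -c "
from h import *
go(.4598,-.2828,.0645,78)"
```

```text
clock: 22.55
position: [0.4731, -0.2847, 0.1038]
ee_rot: [-2.425, -1.984, -0.005]
force: [-0.3, -0.6, -1.4]
width: 0.129
t 22.55 p [ 0.4731 -0.2847  0.1038] yaw(toolx) 78.58 tilt 0.51 F [-0.3 -0.6 -1.4] w 0.129 j7 [-0.05  0.53  0.71  1.93 -0.46  0.85  0.71]
shift tool [ -1.1 -13.2  39.3] turn 0.6
```

```bash
python3 -m inch '[[[1,-1,-13,0,0.6],[1,0,0,12,0],[1,0,0,0,0]]]'; python3 -c "
from h import *
go(.4598,-.2828,.0645,78)"
```

```text
clock: 22.85
position: [0.4614, -0.2836, 0.0926]
ee_rot: [-2.437, -1.974, -0.006]
force: [0.4, 0.4, -1.6]
width: 0.128
t 22.85 p [ 0.4614 -0.2836  0.0926] yaw(toolx) 78.02 tilt 0.41 F [ 0.4  0.4 -1.6] w 0.128 j7 [-0.04  0.53  0.7   1.97 -0.47  0.82  0.72]
shift tool [ 0.3 -1.7 28.1] turn 0.0
```

```bash
python3 -m inch '[[[1,0,-2.5,6,0],[1,0,-0.5,6,0],[1,0,0,3,0],[1,0,0,0,0]]]'; python3 -c "
from h import *
go(.4598,-.2828,.0645,78)
c=cam('scene'); np.savez('s14.npz',**c); save('s14',c['f'],(270,130,370,230),6)"
```

```text
clock: 23.25
position: [0.4589, -0.2831, 0.0771]
ee_rot: [-2.437, -1.975, -0.008]
force: [-1.1, 0.2, -2.3]
width: 0.126
t 23.25 p [ 0.4589 -0.2831  0.0771] yaw(toolx) 78.04 tilt 0.39 F [-1.1  0.2 -2.3] w 0.126 j7 [-0.02  0.55  0.68  1.98 -0.5   0.78  0.74]
shift tool [ 0.4  0.8 12.6] turn 0.0
```

View pics/s14.png

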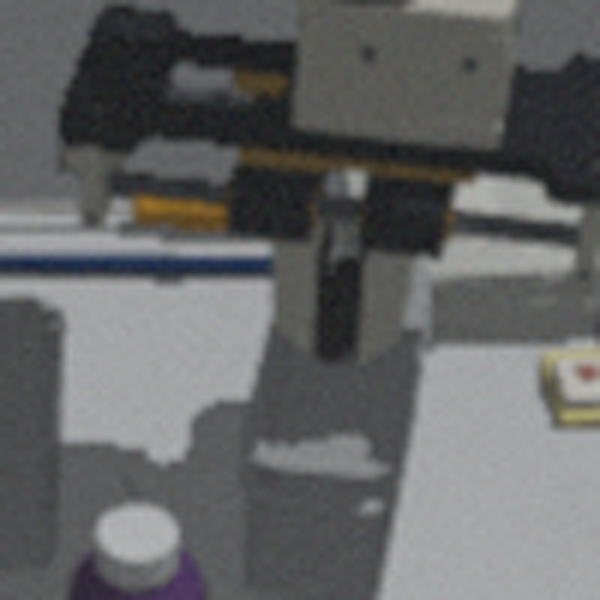

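Lid is aligned just above the long dish; lowering.

```bash
python3 -m inch '[[[1,0,1,4,0],[1,0,0,4,0],[1,0,0,2,0],[1,0,0,0,0]]]'; python3 -c "
from h import *
go(.4598,-.2828,.0645,78)"
```

```text
clock: 23.7
position: [0.4606, -0.2835, 0.0667]
ee_rot: [-2.438, -1.976, -0.008]
force: [0.7, -0.1, -0.9]
width: 0.126
t 23.7 p [ 0.4606 -0.2835  0.0667] yaw(toolx) 78.05 tilt 0.37 F [ 0.7 -0.1 -0.9] w 0.126 j7 [-0.01  0.57  0.67  1.99 -0.51  0.76  0.75]
shift tool [ 0.5 -0.9  2.2] turn 0.1
```

```bash
python3 -m inch '[[[1,0,-0.8,2,0],[1,0,0,2,0],[1,0,0,2,0],[1,0,0,0,0]]]'; python3 -m inch '[[[1,0,0,3,0],[1,0,0,0,0]]]'
```

```text
clock: 24.1
position: [0.4597, -0.2836, 0.0644]
ee_rot: [-2.439, -1.974, -0.015]
force: [0.5, -0.0, -1.9]
width: 0.127
clock: 24.3
position: [0.4603, -0.2842, 0.0636]
ee_rot: [-2.441, -1.974, -0.019]
force: [0.2, 0.2, -1.3]
width: 0.129
```

```bash
python3 -m inch '[[[0.6,0,0,0,0],[0.6,0,0,0,0],[0.6,0,0,0,0],[0.5,0,0,0,0]]]';  python3 -m inch '[[[0.5,0,0,-25,0],[0.5,0,0,-40,0],[0.5,0,0,-40,0],[0.5,-30,0,-30,0],[0.5,-30,30,0,0],[0.5,-20,30,0,-6],[0.5,0,0,0,-6],[0.5,0,0,0,0]]]';python3 -c "
from h import *
st();c=cam('wrist'); np.savez('w15.npz',**c); save('w15',c['f'],None,1.4)
c=cam('scene'); save('s15',c['f'],(180,140,400,360),2.7);np.savez('s15.npz',**c)"
```

```text
clock: 24.7
position: [0.4604, -0.2843, 0.0632]
ee_rot: [-2.441, -1.975, -0.019]
force: [0.3, -0.5, -0.0]
width: 0.424
clock: 25.5
position: [0.5026, -0.3779, 0.2013]
ee_rot: [-2.209, -2.229, -0.015]
force: [-0.2, -0.4, -0.1]
width: 0.502
t 25.5 p [ 0.5026 -0.3779  0.2013] yaw(toolx) 90.52 tilt 0.58 F [-0.2 -0.4 -0.1] w 0.502 j7 [ 0.1   0.53  0.71  1.63 -0.38  1.12  0.92]
```

View pics/w15.png

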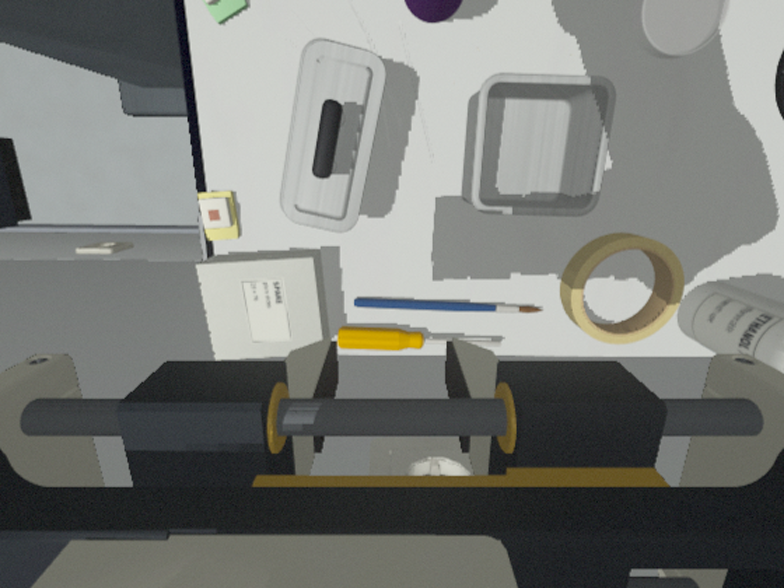

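View pics/s15.png

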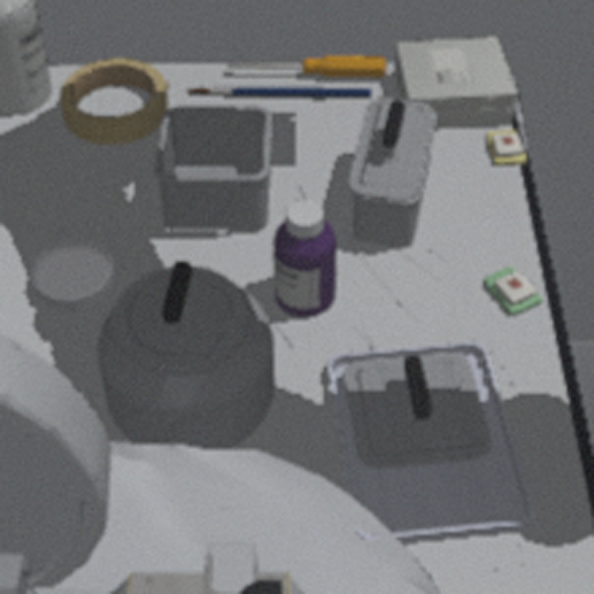

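```bash
python3 -c "
from h import *
c=dict(np.load('w15.npz')); save('w15q',c['f'],(325,45,445,160),5)
w=dict(np.load('w12.npz'))"
```

```text
(no output)
```

View pics/w15q.png

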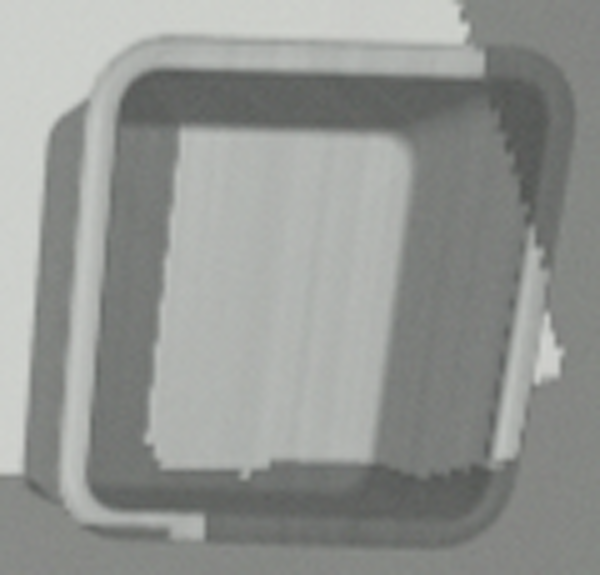

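```bash
python3 -c "
from h import *
c=dict(np.load('w15.npz'))
quad(c,[[(60,460),(84,130)],[(170,35),(480,44)],[(522,460),(572,130)],[(110,532),(420,548)]],.062,[325,45],5)
quad(c,[[(86,450),(108,130)],[(160,70),(480,77)],[(495,440),(545,150)],[(130,508),(420,517)]],.061,[325,45],5)
go(.4565,-.0525,.12,96)
"
```

```text
edge dir 89.5
edge dir -0.9
edge dir 90.1
edge dir -2.4
corners [[0.5617, -0.2398], [0.6528, -0.2412], [0.653, -0.3336], [0.5609, -0.3297]] centre [ 0.6071 -0.2861] sides [np.float64(0.09), np.float64(0.0911), np.float64(0.0924), np.float64(0.0921)]
edge dir 90.0
edge dir -0.6
edge dir 88.5
edge dir -1.2
corners [[0.5663, -0.2456], [0.6492, -0.2464], [0.6471, -0.327], [0.5663, -0.3253]] centre [ 0.6072 -0.2861] sides [np.float64(0.0797), np.float64(0.0829), np.float64(0.0807), np.float64(0.0808)]
t 25.6 p [ 0.5024 -0.377   0.2013] yaw(toolx) 90.28 tilt 0.61 F [-0.2 -0.7 -0.2] w 0.499 j7 [ 0.1   0.53  0.71  1.64 -0.38  1.12  0.92]
shift tool [323.9 -44.7  84.2] turn -5.7
```

```bash
python3 -m inch '[[[0.5,46,-8,0,0],[0.5,46,-8,0,0],[0.5,46,-8,0,0],[0.5,46,-8,0,-3],[0.5,40,-8,0,-3],[0.5,0,0,0,0]]]';python3 -c "
from h import *
st();c=cam('wrist'); np.savez('w16.npz',**c); save('w16',c['f'],None,1.4)"
```

```text
clock: 26.2
position: [0.4543, -0.1433, 0.2]
ee_rot: [-2.106, -2.319, -0.013]
force: [0.3, -0.6, -0.1]
width: 0.499
t 26.2 p [ 0.4543 -0.1433  0.2   ] yaw(toolx) 95.5 tilt 0.7 F [ 0.3 -0.6 -0.1] w 0.499 j7 [-0.39  0.25  0.73  2.   -0.22  0.97  0.55]
```

View pics/w16.png

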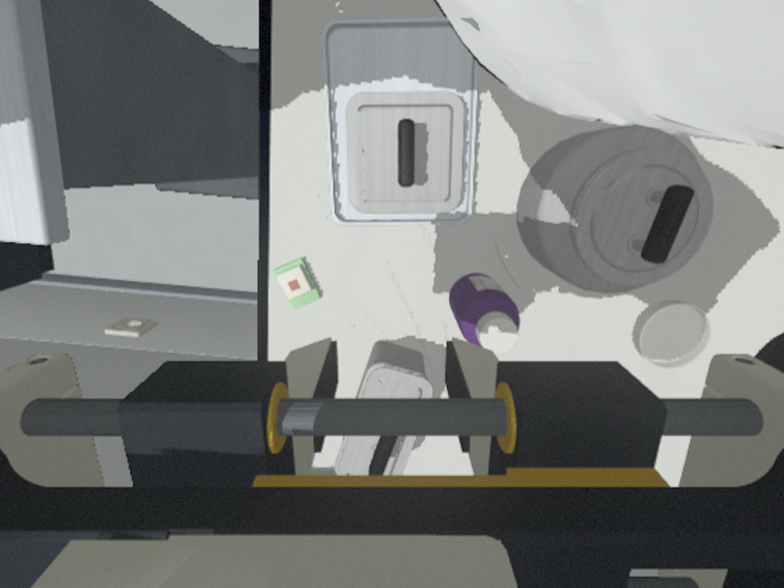

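```bash
python3 -c "
from h import *
c=dict(np.load('w16.npz'))
for t in (80,95): bar(c,(275,78,303,140),.044,t)
go(.4565,-.0525,.0215,96)
"
```

```text
bar c 457.8 -54.1 size 10.4 45.5 long dir 95.8 mean [457.9 -53. ] n 425
bar c 457.8 -54.1 size 10.4 45.5 long dir 95.8 mean [457.7 -53.9] n 513
t 26.25 p [ 0.4549 -0.1456  0.2004] yaw(toolx) 95.34 tilt 0.63 F [-0.1 -0.   0.4] w 0.503 j7 [-0.39  0.25  0.73  2.   -0.22  0.97  0.55]
shift tool [ 90.6  10.  179.9] turn -0.7
```

```bash
python3 -m inch '[[[0.5,45,5,0,0],[0.5,45,5,20,0],[0.5,0,0,40,0],[0.5,0,0,40,0],[0.5,0,0,30,0],[0.5,0,0,0,0]]]'; python3 -c "
from h import *
go(.457,-.0535,.0215,95.8)"
```

```text
clock: 26.85
position: [0.4599, -0.0535, 0.0697]
ee_rot: [-2.136, -2.303, -0.022]
force: [0.3, -0.3, -0.5]
width: 0.502
t 26.85 p [ 0.4599 -0.0535  0.0697] yaw(toolx) 94.33 tilt 0.79 F [ 0.3 -0.3 -0.5] w 0.502 j7 [-0.43  0.43  0.58  2.17 -0.41  0.64  0.52]
shift tool [-0.3 -3.4 48.2] turn -1.5
```

```bash
python3 -m inch '[[[0.5,0,-4,15,-1.5],[0.5,0,0,18,0],[0.5,0,0,8,0],[0.5,0,0,0,0]]]'; python3 -c "
from h import *
go(.457,-.0535,.0215,95.8)"
```

```text
clock: 27.25
position: [0.4586, -0.0571, 0.0312]
ee_rot: [2.115, 2.319, 0.023]
force: [0.5, 0.3, -0.2]
width: 0.502
t 27.25 p [ 0.4586 -0.0571  0.0312] yaw(toolx) 95.27 tilt 0.87 F [ 0.5  0.3 -0.2] w 0.502 j7 [-0.37  0.49  0.51  2.2  -0.48  0.54  0.6 ]
shift tool [ 3.6 -1.3  9.7] turn -0.5
```

```bash
python3 -m inch '[[[0.5,3.5,-1.2,5,0],[0.5,0,0,4,0],[0.5,0,0,0,0]]]'; python3 -m inch '[[[1,0,0,0,0],[1,0,0,0,0],[1,0,0,0,0],[1,0,0,0,0],[1,0,0,0,0],[1,0,0,0,0]]]' 30
```

```text
clock: 27.55
position: [0.459, -0.0539, 0.0241]
ee_rot: [2.115, 2.315, 0.028]
force: [-0.8, 0.1, -0.1]
width: 0.499
clock: 28.15
position: [0.4593, -0.0537, 0.025]
ee_rot: [2.114, 2.315, 0.029]
force: [0.0, 0.7, 1.9]
width: 0.126
```

```bash
python3 -m inch '[[[1,0,0,-12,0],[1,0,0,-25,0],[1,0,0,-45,0],[1,0,0,-45,0],[1,0,0,-45,0],[1,0,0,-10,0],[1,0,0,0,0]]]'; python3 -m inch '[[[1,-41,21,0,0],[1,-41,21,0,0],[1,-41,21,0,0],[1,-41,21,0,0],[1,-41,21,0,0],[1,-41,21,0,6],[1,0,0,0,0]]]';  python3 -c "
from h import *
go(.607,-.286,.0745,89.2); c=cam('wrist'); np.savez('w17.npz',**c); save('w17',c['f'],None,1.4)"
```

```text
clock: 28.85
position: [0.4539, -0.0573, 0.2161]
ee_rot: [2.121, 2.312, 0.023]
force: [0.2, 0.6, -1.1]
width: 0.126
clock: 29.55
position: [0.6021, -0.2935, 0.2004]
ee_rot: [-2.224, -2.198, -0.016]
force: [0.5, -0.5, -2.0]
width: 0.13
t 29.55 p [ 0.6021 -0.2935  0.2004] yaw(toolx) 89.33 tilt 1.0 F [ 0.5 -0.5 -2. ] w 0.13 j7 [-0.06  0.62  0.74  1.52 -0.45  1.19  0.75]
shift tool [  5.4   5.2 126. ] turn 0.1
```

View pics/w17.png

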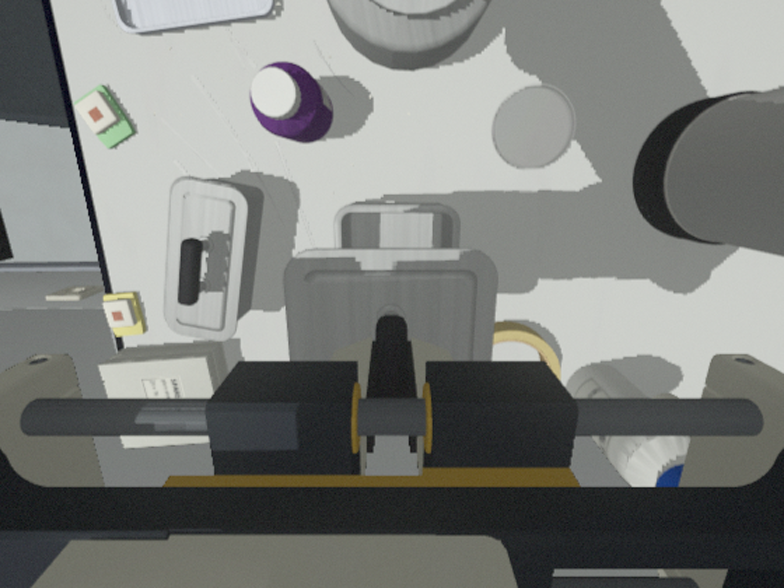

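```bash
python3 -m inch '[[[1,5,5,10,0],[1,0,0,25,0],[1,0,0,25,0],[1,0,0,20,0],[1,0,0,0,0]]]';  python3 -c "
from h import *
go(.607,-.286,.0745,89.2)"
```

```text
clock: 30.1
position: [0.6033, -0.2748, 0.1107]
ee_rot: [-2.204, -2.201, -0.019]
force: [0.0, 0.7, -1.9]
width: 0.132
t 30.1 p [ 0.6033 -0.2748  0.1107] yaw(toolx) 89.91 tilt 1.69 F [ 0.   0.7 -1.9] w 0.132 j7 [-0.06  0.69  0.68  1.62 -0.51  1.04  0.79]
shift tool [-12.1   4.1  35.8] turn 0.7
```

```bash
python3 -m inch '[[[1,-12,3.5,0,0.7],[1,0,0,8,0],[1,0,0,0,0]]]';  python3 -c "
from h import *
s,M=st();print(M[:,2]);go(.607,-.286,.0745,89.2)"
```

```text
clock: 30.4
position: [0.6077, -0.2848, 0.1027]
ee_rot: [-2.215, -2.189, -0.021]
force: [-0.3, 0.7, -1.1]
width: 0.127
t 30.4 p [ 0.6077 -0.2848  0.1027] yaw(toolx) 89.34 tilt 1.74 F [-0.3  0.7 -1.1] w 0.127 j7 [-0.04  0.71  0.68  1.6  -0.52  1.04  0.79]
[-0.00972488  0.02877244 -0.99953868]
t 30.4 p [ 0.6077 -0.2848  0.1027] yaw(toolx) 89.34 tilt 1.74 F [-0.3  0.7 -1.1] w 0.127 j7 [-0.04  0.71  0.68  1.6  -0.52  1.04  0.79]
shift tool [-2.  -0.4 28.1] turn 0.1
```

```bash
python3 -m inch '[[[1,-2,-0.5,8,0],[1,0,0,6,0],[1,0,0,0,0]]]';  python3 -c "
from h import *
go(.607,-.286,.0745,89.2)"
```

```text
clock: 30.7
position: [0.6077, -0.2873, 0.089]
ee_rot: [-2.217, -2.191, -0.022]
force: [0.1, -0.8, -1.4]
width: 0.125
t 30.7 p [ 0.6077 -0.2873  0.089 ] yaw(toolx) 89.33 tilt 1.64 F [ 0.1 -0.8 -1.4] w 0.125 j7 [-0.03  0.73  0.67  1.61 -0.53  1.01  0.81]
shift tool [ 0.9 -0.6 14.5] turn 0.1
```

```bash
python3 -m inch '[[[1,1,-0.6,5,0],[1,0,0,4,0],[1,0,0,0,0]]]';  python3 -c "
from h import *
go(.607,-.286,.0745,89.2)"; python3 -m inch '[[[1,0,0,3,0],[1,0,0,3,0],[1,0,0,2,0],[1,0,0,0,0]]]';  python3 -c "
from h import *
go(.607,-.286,.0745,89.2)"
```

```text
clock: 31.0
position: [0.607, -0.2859, 0.0794]
ee_rot: [-2.217, -2.191, -0.023]
force: [-0.1, -0.4, -0.7]
width: 0.129
t 31.0 p [ 0.607  -0.2859  0.0794] yaw(toolx) 89.32 tilt 1.64 F [-0.1 -0.4 -0.7] w 0.129 j7 [-0.03  0.74  0.66  1.62 -0.54  0.99  0.81]
shift tool [-0.2  0.   4.9] turn 0.1
clock: 31.4
position: [0.6071, -0.2857, 0.0751]
ee_rot: [-2.217, -2.192, -0.027]
force: [0.1, -0.4, -1.6]
width: 0.129
t 31.4 p [ 0.6071 -0.2857  0.0751] yaw(toolx) 89.33 tilt 1.69 F [ 0.1 -0.4 -1.6] w 0.129 j7 [-0.02  0.74  0.66  1.63 -0.55  0.98  0.82]
shift tool [-0.3 -0.1  0.6] turn 0.1
```

```bash
python3 -m inch '[[[1,0,0,2,0],[1,0,0,0,0]]]'; python3 -m inch '[[[0.6,0,0,0,0],[0.6,0,0,0,0],[0.6,0,0,0,0],[0.5,0,0,0,0]]]';  python3 -m inch '[[[0.5,0,0,-25,0],[0.5,0,0,-40,0],[0.5,0,0,-40,0],[0.5,-25,0,-30,0],[0.5,-25,0,-20,0],[0.5,0,0,0,0]]]';python3 -c "
from h import *
st();c=cam('wrist'); np.savez('w18.npz',**c); save('w18',c['f'],None,1.4)
c=cam('scene'); save('s18',c['f'],(180,140,400,360),2.7);np.savez('s18.npz',**c)"
```

```text
clock: 31.6
position: [0.6076, -0.286, 0.0746]
ee_rot: [-2.218, -2.192, -0.029]
force: [0.2, 0.3, -1.0]
width: 0.126
clock: 32.0
position: [0.6079, -0.2862, 0.074]
ee_rot: [-2.218, -2.193, -0.028]
force: [0.6, -1.0, 0.1]
width: 0.426
clock: 32.6
position: [0.6074, -0.3403, 0.2309]
ee_rot: [-2.213, -2.193, -0.024]
force: [-0.5, -0.5, -0.5]
width: 0.498
t 32.6 p [ 0.6074 -0.3403  0.2309] yaw(toolx) 89.48 tilt 1.73 F [-0.5 -0.5 -0.5] w 0.498 j7 [ 0.03  0.64  0.74  1.39 -0.45  1.3   0.79]
```

View pics/w18.png

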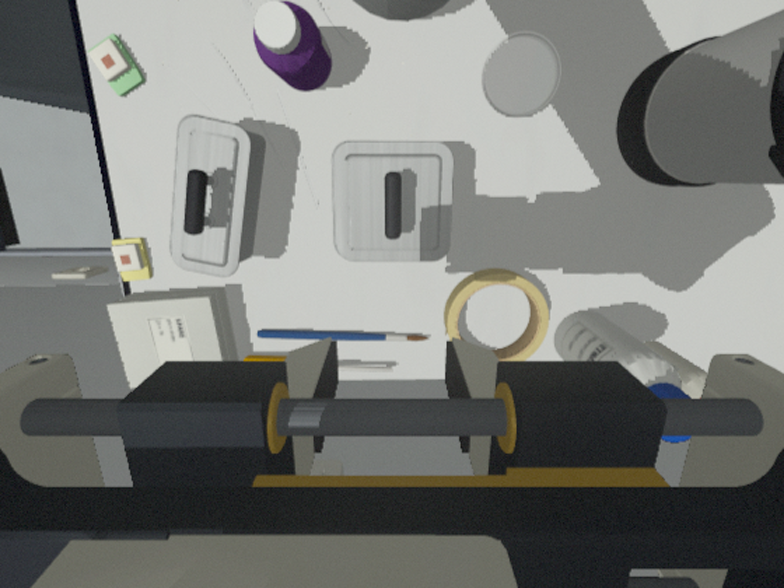

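View pics/s18.png

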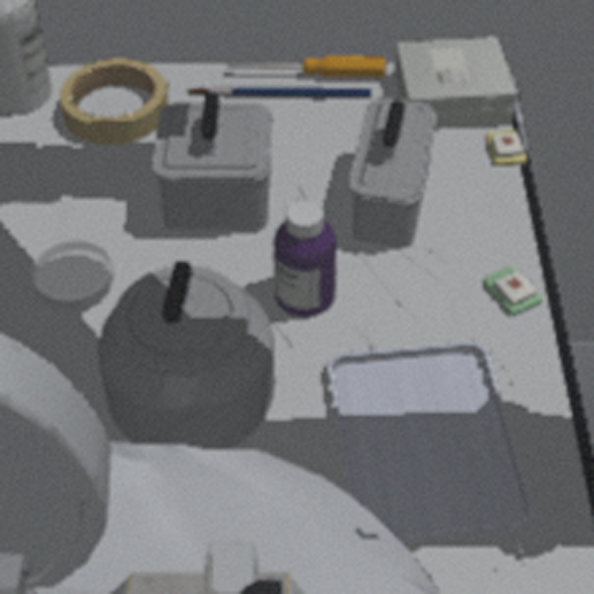

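```bash
python3 -c "
from h import *
c=dict(np.load('s18.npz'));save('s18z',c['f'],(225,165,355,240),6)
def sq(x,y,yaw,a,b,z):
  t=np.radians(yaw-90);R2=np.array([[np.cos(t),-np.sin(t)],[np.sin(t),np.cos(t)]])
  k=np.array([[-a,b],[a,b],[a,-b],[-a,-b]])/2@R2.T+[x,y]
  return ((proj(c,np.c_[k,[z]*4])-[225,165])*6).round(0).tolist()
for n,p,h in (('sq',(.607,-.286,89.2,.092,.092),.062),('long',(.4598,-.2818,78,.056,.122),.055)):
  for e in (0,.005,.01): print(n,e,'top',sq(*p,h+.0025+e))
"
```

```text
sq 0 top [[322.0, 241.0], [63.0, 241.0], [88.0, 77.0], [330.0, 77.0]]
sq 0.005 top [[322.0, 231.0], [61.0, 230.0], [87.0, 67.0], [329.0, 67.0]]
sq 0.01 top [[321.0, 220.0], [60.0, 220.0], [85.0, 56.0], [329.0, 56.0]]
long 0 top [[656.0, 298.0], [498.0, 277.0], [554.0, 63.0], [699.0, 81.0]]
long 0.005 top [[657.0, 288.0], [498.0, 266.0], [554.0, 53.0], [700.0, 71.0]]
long 0.01 top [[658.0, 277.0], [498.0, 256.0], [555.0, 42.0], [701.0, 60.0]]
```

View pics/s18z.png

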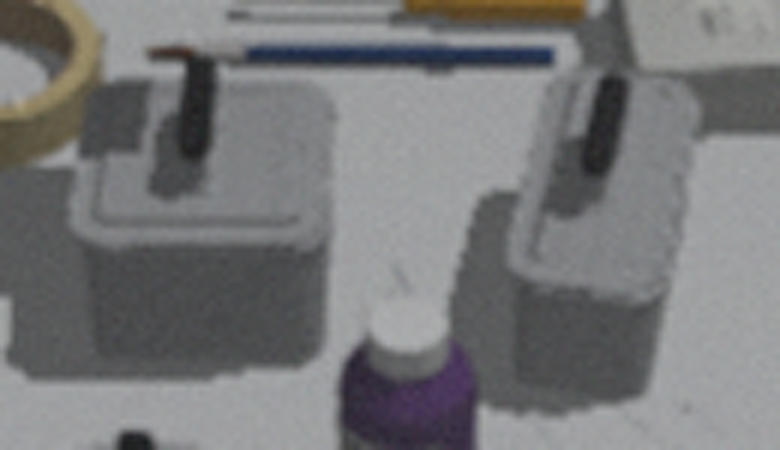

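```bash
python3 -c "
from cell import workorder,arm
workorder.sign_off(); print(arm.observe()['clock'])"
```

```text
the job is handed in; nothing more can be done
the job is handed in; nothing more can be done
```

All three lids are on their own dishes, and I handed the job in shortly after 32.7 s on the clock.

**What I did:** the square lid waited flat in the tray. The round lid then went onto the jar, the long lid onto the long dish, and the square lid from the tray onto the square dish. No lid touched the bench.

**What the last checks showed:**
- **Lids:** in the scene images, the cover edges of all three lids match the positions predicted for fully home, within about 1 to 2 mm in height. The wrist images show them aligned on the rims.
- **Dishes, bottle and tray:** the dishes and bottle look the same in the pictures as at the start. I compared them by eye and did not re-measure each one. The tray is empty.
- **Robot:** the gripper is open and clear. The wrist force I read between moves never went above about 3 N.

**What went less than perfectly:**
- The round lid was gripped about 8 mm lower in the fingers than planned, because the jaws were still closing as I lifted. I allowed for that when placing it.
- The tool drifted up to about 2° off vertical during moves.
- The wrist force showed no clear contact when a lid seated. "Home" therefore rests on the measured heights and the pictures.

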